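Lock the filter plate into a sterilising-container lid and bolt it

TASK

Fit the filter retaining plate to the upturned container lid: lay it in the round collar, bar up, so that all four lugs drop into the gaps, and let go of it. Then turn it clockwise (seen from above) by the end of its bar until the lugs have cammed tight under the ramped ledges and stand against their stops, and slide the lid's locking bolt fully in behind the lug so that the plate cannot work loose. Leave the things lying around undisturbed.

Things in the scene. Friction and masses are not known exactly. Their poses are not given: they have to be found in the camera images.
- plate: Loose filter plate, 0.45 kg: perforated steel disc, 139 mm across, 4 mm thick, with a bar handle on top and four rim lugs at its +x, +y, -x, -y (each 30 mm wide = 22 degrees, 5 mm thick, to radius 80 mm). Origin: centre of the underside, z up, x along the bar. Starts flat on the worktop, bar up, left or right of the lid. Quarter turns fit the collar alike.
- bar (a point): Middle of the plate's bar, 31.5 mm above its underside; axes as the plate. Bar: 130 mm long (x), 14 wide, 13 high, on two 11 mm posts at x = -50 and +50, 21 mm clear below. Lift here; a pinch here is weak for turning. Turning tight takes up to about 1 N m: 10 to 20 N pushed sideways on the bar 55 mm from the middle. Friction keeps the plate where it is left.
- lid: Container lid, upside down on a black mat, fixed: aluminium tray 190 mm (its x) by 260 mm (its y), rim 23 mm above the worktop. Origin: middle of its underside, at worktop height, z up. In its middle a steel collar, inner radius 84 mm, top 28 mm high, round a seal ring (radius 52 to 64) on which the plate rests. Plate home: its bar along the lid's x or y, underside 12 mm above the worktop.
- collar (a point): On the lid's axis at the seal's top, 16 mm above the worktop; axes as the lid. Four ledges reach in to radius 73 mm, 18 to 27 mm above the worktop, ramping down clockwise to solid stops. Between them gaps 34 degrees wide, centred at 57, 147, 237, 327 degrees counterclockwise from x. Plate underside 15 mm up with lugs in the gaps, over 19 mm if they lie on the ledges.
- gap (a point): Middle of one gap between the ledges, 78 mm from the lid's axis at 57 degrees counterclockwise from the lid's x, 24 mm above the worktop. A lug goes down here with the bar at 57 degrees (1.0 rad, within 4 degrees) to the lid's x or y and the plate centred within 2 mm; 57 degrees of clockwise turn from here bring it to its stop.
- seal (a joint): Compression of the silicone seal ring under the plate, m: 0 free, about 0.001 with the plate just lying on it, about 0.004 when the plate is cammed tight (spring of 3.8 N per mm).
- bolt (a joint): Travel of the lid's locking bolt, m: 0 drawn out, 0.016 fully in. It slides toward the collar along the lid's -y, through the collar wall, behind the lug that stands at the lid's +y when home; a lug that is not home blocks it, and the bolt, once in, blocks the lug. Friction about 1.5 N; it stays where it is left.
- bolt_thumb (a point): Centre of the bolt's thumb piece, an upright steel block with a ribbed outer face, 30 mm wide (lid's x), 10 mm thick (lid's y), 28 to 50 mm above the worktop. In the lid's frame: x = -22.5, y = +105.5 drawn out, +89.5 mm fully in. Its outer (+y) face is free to push; guide rails and lid rim there are at most 25 mm high. Axes as the lid's.
- filter_box: Bystander: white carton with violet stripes, 105 x 75 x 91 mm, at the left; origin at the centre of its underside.
- gallipot: Bystander: steel bowl, 74 mm across, 34 mm high, front left; origin at the centre of its underside.
- steri_tape_2: Bystander: light blue tape roll lying flat, 69 mm across, 19 mm high, between lid and plate at the back; origin at the centre of its underside.
- forceps_2: Bystander: steel forceps, 150 x 18 x 10 mm, between lid and plate, pointing away from the robot; origin at the centre of its underside.
- sample_cup_2: Bystander: white cup with white screw lid, 69 mm across, 70 mm high, at the right; origin at the centre of its underside.

How it is judged:
By the outcome, as a careful person would: the job done as asked, in the order asked, and still so for the second after the job is handed in, with the robot touching nothing.
It also fails if it takes over 72 s, if anything falls off the work surface, if the arm or the gripper's body presses on something with over 40 N, if the wrist force passes 120 N, or if a joint passes its speed limit or range.

ROBOT

A 7-joint arm with a two-finger parallel gripper is mounted at the origin on a cart in front of the work surface, level with it; the furniture and walls round the work are solid. World frame = base frame: x ahead of the robot, y to its left, z up, the work surface at z = 0. Lengths are in m, angles in degrees, forces in N, time in s.
With the tool pointing down it reaches from about 0.425 to 0.875 m from the base axis. Payload 4.7 kg.
Tool frame: the origin (TCP) lies between the finger pads; the fingertips stand 8 mm ahead of it and the grasp point (between the pads) lies 11 mm behind it (env.tip_extent is the distance from the TCP to the fingertips, in m); z points along the fingers, y is the line along which they close (so a half turn about z gives the same grasp; the last joint's range is limited). The gripper opens to 87 mm and grips with 3 to 60 N. Pads are 19 mm wide; open, the fingers measure 117 mm over their backs; the gripper's body (75 mm by 190 mm) begins 51 mm behind the grasp point.
Start: joints at [-69.952, 18.392, -4.016, 83.108, 1.295, 78.541, -3.26], TCP at [0.214, 0.614, 0.231] pointing down, gripper open.
Joint ranges: [-163.93, 163.93], [-17.29, 119.83], [-79.2, 71.16], [3.27, 140.29], [-89.18, 269.18], [5.43, 117.66], [-154.24, 154.24]. Speed limits (degrees/s): [147.25, 147.25, 180, 180, 180, 180, 180].

INTERFACE

Orientations are given as [roll, pitch, yaw] about the fixed x, y, z axes, in that order (R = Rz(yaw) Ry(pitch) Rx(roll)).
In Python, from cell import sensors, vision, workorder, env gives the robot as it stands.
- The arm moves only by the tool drive_tool, never from a script. Its argument "moves" is a list of rows, each an object of numbers: "x", "y", "z": the shift along the tool's x, y, z in mm; "rx", "ry", "rz": the turn, a rotation vector about the tool's x, y, z in rad; "fingers": the closure, from -1 (fully open) to 1 (shut). In form: [{"x": .., "y": .., "z": .., "rx": .., "ry": .., "rz": .., "fingers": ..}, ...]. A call has 1 to 20 rows; each row is the pose to reach, as a shift and turn from the pose commanded when the call began, along the tool's axes at that moment; what a row does not reach only later rows make up. A row lasts 1/8 s, in which the tool goes at most 62.5 mm and 10.7 degrees, less where a joint would pass 70% of its speed; a pose out of reach is approached as far as the arm can. A call with a gripper value outside its range is refused whole. The fingers move at their own pace and stop on an object; "force" is the grip in N (left out, the last holds). Time passes only in rows, so rows that repeat a pose let the fingers close. It gives the time, the measured TCP pose, the force, the opening and the grip force at its end, in the units of the state.
- sensors.get_obs(): the state, without advancing time (a new reading comes with each control period).
- vision.read_camera(name): name is "scene" or "side" or "wrist"; returns a dict with "image" (420x560x3 uint8, red, green, blue), "fx", "fy", "cx", "cy" (pixels), "R" (3x3) and "t" (3): a world point X has camera coordinates R X + t. Camera axes: x right, y down, z forward; pixel columns grow to the right and rows downward; lengths in m; the calibration is good to about 2 mm. A picture is of the moment at which its call begins. There is no depth.
- workorder.sign_off(): hands the job in; it is judged then, once.
The state is a dict: "time_s": time; "qpos": joint angles; "joint_velocities": joint speeds; "effort": joint torques, N m; "tool_pos": TCP position; "tool_rot": TCP orientation; "force": force on the tool from outside, world axes, zero at the start; "wrist_torque": the same for the moment, N m; "grip_width": finger opening in m; "grasp_force": force on a finger pad.
Only numpy, scipy, OpenCV 4.12 (cv2) and the standard library are available. Lean on these libraries where they do the work, as an engineer would, in place of code of your own. Each camera call takes 0.05 s, during which the arm holds its last target. There are 200 camera calls.

## Working session

There is one attempt and no reset: what is moved stays moved. The work goes in short steps, Python scripts to look and compute and a tool call to move; the robot and the scene stay as the last step left them, time stands still between calls to the robot, and variables do not carry over. Pictures are saved under pics/ and viewed, at most 10 in all, crops included, and the job is handed in when it is done.

Besides the shell and the picture viewer there is one more tool, called by a JSON object that holds its "method" and its "body", one argument or row to a line. drive_tool: Moves the arm, as the interface text tells. Its arguments: {"type":"object","properties":{"moves":{"type":"array"},"force":{"type":"number"}},"required":["moves"]}

```bash
ls; mkdir -p pics; python3 - <<'E'
from cell import sensors, vision, env
import cv2,numpy as np
o=sensors.get_obs();print({k:np.round(v,3) for k,v in o.items()})
for n in("scene","side"):
    c=vision.read_camera(n);cv2.imwrite(f"pics/{n}0.png",c["image"][...,::-1])
    print(n,c["fx"],c["cx"],c["cy"],np.round(c["R"],3).tolist(),(-c["R"].T@c["t"]).round(3))
E
```

```text
pics
{'time_s': np.float64(0.0), 'qpos': array([-69.953,  18.439,  -4.016,  83.177,   1.295,  78.541,  -3.262]), 'joint_velocities': array([ 0.001,  0.031, -0.011,  0.089,  0.047, -0.005, -0.073]), 'effort': array([-1.0000e-03, -4.9129e+01, -4.0400e-01, -3.1252e+01, -6.4000e-02,
        4.4000e-02,  0.0000e+00]), 'tool_pos': array([0.214, 0.613, 0.229]), 'tool_rot': array([-1.79888e+02,  6.00000e-03,  1.60760e+02]), 'force': array([-0.653,  0.357, -0.263]), 'wrist_torque': array([-0.005,  0.01 ,  0.054]), 'grasp_force': np.float64(0.0), 'grip_width': np.float64(0.087)}
scene 513.4383553712745 285.765324215851 201.8194132649015 [[-0.407, -0.913, -0.015], [-0.581, 0.271, -0.767], [0.705, -0.304, -0.641]] [-0.527  0.491  1.039]
side 384.8912981487187 275.53802970470133 205.67186546505914 [[0.973, -0.23, 0.005], [-0.089, -0.396, -0.914], [0.212, 0.889, -0.406]] [ 0.316 -1.065  0.545]
```

View pics/scene0.png

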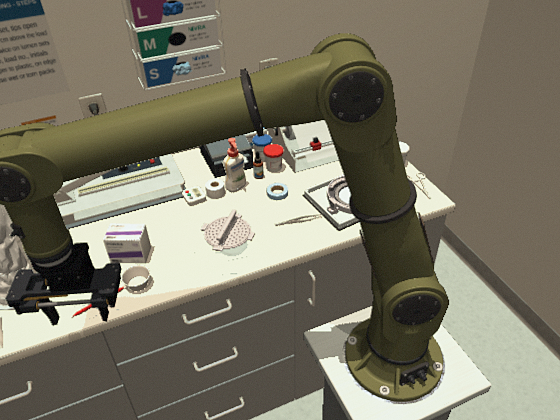

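View pics/side0.png

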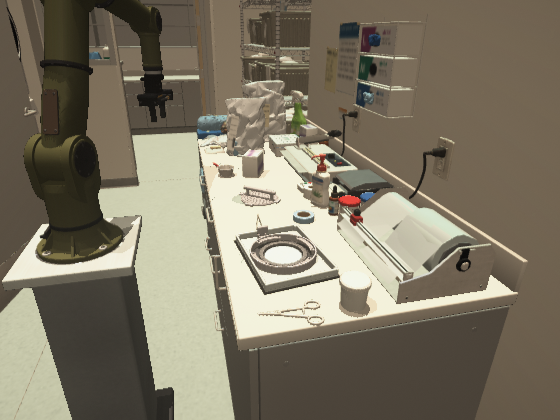

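The scene view shows the plate at about (229,233), with the bar running from (218,245) to (237,212). The lid is mostly hidden behind the arm there. The side view shows the collar at about (284,252) and the plate at (258,197). I'll get rough positions by casting rays, then refine them with the wrist camera.

```bash
cat > h.py <<'E'
from cell import sensors, vision, env
import cv2,numpy as np
from scipy.spatial.transform import Rotation as Ro
def ray(c,u,v,z):
    d=c["R"].T@np.array([(u-c["cx"])/c["fx"],(v-c["cy"])/c["fy"],1]);o=-c["R"].T@c["t"]
    return o+d*(z-o[2])/d[2]
def proj(c,X):
    p=c["R"]@np.asarray(X)+c["t"];return np.array([c["fx"]*p[0]/p[2]+c["cx"],c["fy"]*p[1]/p[2]+c["cy"]])
def pose():
    o=sensors.get_obs();return o["tool_pos"],Ro.from_euler("xyz",o["tool_rot"],degrees=True)
def rel(target,yaw=None):
    "shift (mm) and turn (rad) in tool axes to reach target pointing down, tool yaw in degrees"
    p,R=pose();s=R.inv().apply(np.asarray(target)-p)*1000
    if yaw is None: return s.round(1)
    r=(R.inv()*Ro.from_euler("xyz",[180,0,yaw],degrees=True)).as_rotvec()
    return s.round(1),r.round(3)
E
python3 - <<'E'
from h import *
s=vision.read_camera("scene");d=vision.read_camera("side");w=vision.read_camera("wrist")
print("plate",ray(s,229,233,.004),ray(d,258,198,.004))
print("bar ends",ray(s,218,245,.038),ray(s,237,212,.038),ray(d,243,189,.038),ray(d,277,196,.038))
print("lid",ray(d,284,252,.02)); print("tape",ray(s,278,190,.02),"bowl",ray(s,137,279,.03))
p,R=pose();cw=-w["R"].T@w["t"];print("wrist cam in tool",R.inv().apply(cw-p),(R.inv().as_matrix()@w["R"].T).round(2).tolist(),w["fx"])
E
```

```text
plate [0.54987301 0.21029175 0.004     ] [0.55350497 0.20249863 0.004     ]
bar ends [0.48149958 0.26316066 0.038     ] [0.59064733 0.1679119  0.038     ] [0.50180799 0.21674599 0.038     ] [0.60584448 0.12612476 0.038     ]
lid [ 0.54376266 -0.21250515  0.02      ]
tape [0.65621255 0.00716944 0.02      ] bowl [0.45850364 0.49343874 0.03      ]
wrist cam in tool [ 0.0737582   0.00068687 -0.153586  ] [[-0.0, -0.96, -0.27], [1.0, -0.0, -0.0], [-0.0, -0.27, 0.96]] 312.85767853560293
```

```bash
python3 - <<'E'
from h import *
print(rel([.55,.205,.23],140), rel([.545,-.2,.26],160))
E
```

```text
(array([-4.517e+02, -2.750e+02,  3.000e-01]), array([-0.001,  0.   ,  0.362])) (array([-580.4, -659. ,  -29.3]), array([-0.001,  0.   ,  0.013]))
```

{"method": "drive_tool", "body": {
  "moves": [
    {"x": -452,"y": -275,"z": 0,"rz": 0.36,"fingers": -1},
    {"x": -452,"y": -275,"z": 0,"rz": 0.36,"fingers": -1},
    {"x": -452,"y": -275,"z": 0,"rz": 0.36,"fingers": -1},
    {"x": -452,"y": -275,"z": 0,"rz": 0.36,"fingers": -1},
    {"x": -452,"y": -275,"z": 0,"rz": 0.36,"fingers": -1},
    {"x": -452,"y": -275,"z": 0,"rz": 0.36,"fingers": -1},
    {"x": -452,"y": -275,"z": 0,"rz": 0.36,"fingers": -1},
    {"x": -452,"y": -275,"z": 0,"rz": 0.36,"fingers": -1},
    {"x": -452,"y": -275,"z": 0,"rz": 0.36,"fingers": -1},
    {"x": -452,"y": -275,"z": 0,"rz": 0.36,"fingers": -1},
    {"x": -452,"y": -275,"z": 0,"rz": 0.36,"fingers": -1},
    {"x": -452,"y": -275,"z": 0,"rz": 0.36,"fingers": -1}
  ]
}}

```text
invalid input at $.moves[0]: expected keys x, y, z, rx, ry, rz, fingers
```

```bash
python3 - <<'E'
from h import *
w=vision.read_camera("wrist");np.save("w1.npy",w,allow_pickle=True)
cv2.imwrite("pics/w1.png",w["image"][...,::-1]);print(pose()[0],sensors.get_obs()["qpos"])
E
```

```text
[0.21418021 0.6135492  0.23022422] [-69.95238969  18.40927432  -4.01524492  83.12640439   1.29457725
  78.54150734  -3.25938003]
```

View pics/w1.png

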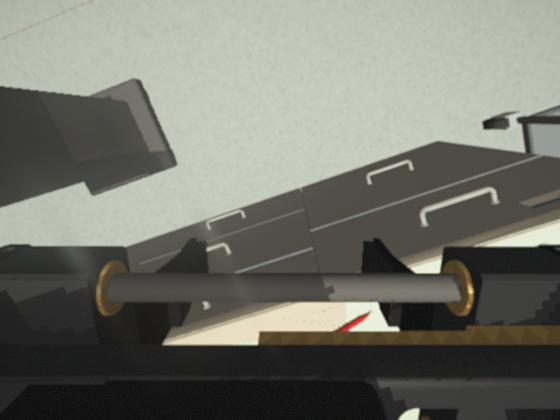

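The wrist picture shows that the gripper hides everything below row ~240, and image-up is tool +x. So I'll stop about 70 mm short on the −x side of the plate. Every row also needs all the keys.

{"method": "drive_tool", "body": {
  "moves": [
    {"x": -520,"y": -275,"z": 0,"rx": 0,"ry": 0,"rz": 0.36,"fingers": -1},
    {"x": -520,"y": -275,"z": 0,"rx": 0,"ry": 0,"rz": 0.36,"fingers": -1},
    {"x": -520,"y": -275,"z": 0,"rx": 0,"ry": 0,"rz": 0.36,"fingers": -1},
    {"x": -520,"y": -275,"z": 0,"rx": 0,"ry": 0,"rz": 0.36,"fingers": -1},
    {"x": -520,"y": -275,"z": 0,"rx": 0,"ry": 0,"rz": 0.36,"fingers": -1},
    {"x": -520,"y": -275,"z": 0,"rx": 0,"ry": 0,"rz": 0.36,"fingers": -1},
    {"x": -520,"y": -275,"z": 0,"rx": 0,"ry": 0,"rz": 0.36,"fingers": -1},
    {"x": -520,"y": -275,"z": 0,"rx": 0,"ry": 0,"rz": 0.36,"fingers": -1},
    {"x": -520,"y": -275,"z": 0,"rx": 0,"ry": 0,"rz": 0.36,"fingers": -1},
    {"x": -520,"y": -275,"z": 0,"rx": 0,"ry": 0,"rz": 0.36,"fingers": -1},
    {"x": -520,"y": -275,"z": 0,"rx": 0,"ry": 0,"rz": 0.36,"fingers": -1},
    {"x": -520,"y": -275,"z": 0,"rx": 0,"ry": 0,"rz": 0.36,"fingers": -1},
    {"x": -520,"y": -275,"z": 0,"rx": 0,"ry": 0,"rz": 0.36,"fingers": -1}
  ]
}}

```text
time_s: 1.92
tool_pos: [0.6135, 0.1849, 0.2306]
tool_rot: [180.0, -0.1, 140.3]
force: [0.3, -0.1, -0.6]
grip_width: 0.0873
grasp_force: 0.0
```

```bash
python3 - <<'E'
from h import *
w=vision.read_camera("wrist");np.save("w2.npy",w,allow_pickle=True)
cv2.imwrite("pics/w2.png",w["image"][...,::-1]);print(pose()[0],sensors.get_obs()["qpos"].round(1),sensors.get_obs()["tool_rot"])
E
```

```text
[0.61364461 0.18467657 0.23070052] [-34.1  17.5  18.9  85.3  -5.8  78.2  35.4] [ 1.79970142e+02 -3.98223452e-02  1.40305899e+02]
```

View pics/w2.png

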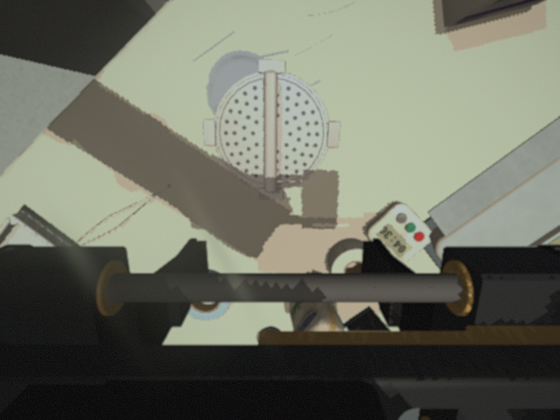

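The plate is at about (271,130). Its bar runs nearly vertically from (271,73) to (271,190), with the side lugs at (209,132) and (334,133) and the top lug at (271,66). I'll zoom in to measure it.

```bash
python3 - <<'E'
from h import *
w=np.load("w2.npy",allow_pickle=True).item();im=w["image"]
c=cv2.resize(im[50:200,195:350],None,fx=4,fy=4,interpolation=cv2.INTER_CUBIC)
cv2.imwrite("pics/w2c.png",c[...,::-1])
g=im.astype(int).sum(2)//3
for r in (90,110,150,170): print(r,g[r,258:286])
print(g[132,196:216],g[134,324:348])
E
```

```text
90 [186 186 185 185 173 145 128 145 163 173 176 177 179 180 182 180 167 149
 135 145 162 164 164 173 182 186 186 183]
110 [175 183 185 185 176 151 129 143 161 172 175 179 178 179 182 177 164 144
 127 140 166 174 175 176 180 183 177 155]
150 [181 181 183 182 175 154 128 140 161 170 173 175 176 176 175 169 157 137
 116 112 131 156 170 178 183 182 183 183]
170 [176 177 178 176 163 134 118 137 155 168 172 174 175 173 171 166 153 136
 117 119 134 154 165 170 176 179 177 173]
[177 176 176 177 178 174 168 163 172 178 179 176 178 181 180 179 182 179
 161 141] [168 179 165 137 150 173 176 175 177 176 175 176 179 177 170 164 174 181
 181 180 180 179 181 179]
```

View pics/w2c.png

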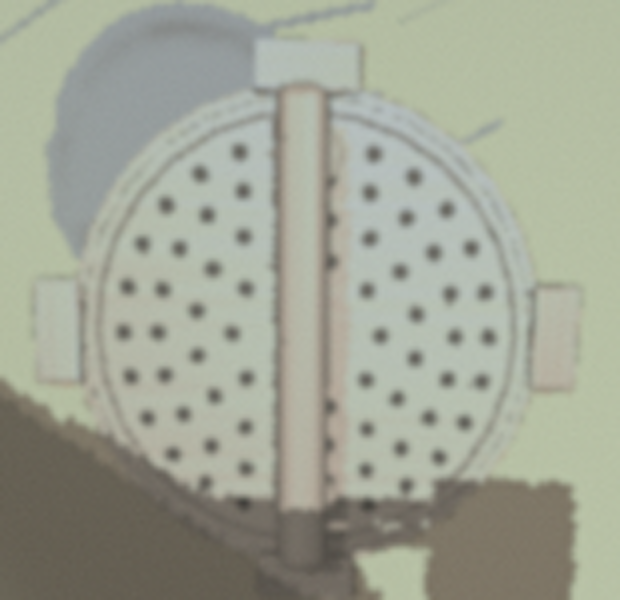

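The crop gives bar edges at columns 264 and 276, bar ends at rows 71.3 and 192.5, and outer lug ends at (203.2,132.1) and (339.5,134).

```bash
python3 - <<'E'
from h import *
w=np.load("w2.npy",allow_pickle=True).item()
L,R_=ray(w,203.2,132.1,.005),ray(w,339.5,134,.005);m=(L+R_)/2
print("lugs",L,R_,np.linalg.norm(L-R_),"mid",m)
a,b=ray(w,270.4,71.3,.038),ray(w,270.3,192.5,.038);print("bar",a,b,np.linalg.norm(a-b),(a+b)/2,np.degrees(np.arctan2(*(a-b)[1::-1])))
d=R_-L;print("lug ang",np.degrees(np.arctan2(d[1],d[0])), sensors.get_obs()["tool_rot"])
t=ray(w,270.5,60,.005);print("top lug r",np.linalg.norm(t[:2]-m[:2]))
d=np.load("w2.npy",allow_pickle=True).item()
print(rel([m[0],m[1],.0205],sensors.get_obs()["tool_rot"][2]))
E
```

```text
lugs [0.50750924 0.15006684 0.005     ] [0.61196826 0.27251743 0.005     ] 0.16095289196785914 mid [0.55973875 0.21129213 0.005     ]
bar [0.51186212 0.25223947 0.038     ] [0.608805   0.16964867 0.038     ] 0.12735447611205128 [0.56033356 0.21094407 0.038     ] 139.57055533408428
lug ang 49.53347427587299 [ 1.79970142e+02 -3.98223452e-02  1.40305899e+02]
top lug r 0.07913035988751062
(array([ 58.3, -14.1, 210.2]), array([ 0.001, -0.001, -0.   ]))
```

The plate measurements agree with the sizes given (lug span 161 mm, bar 127 mm): centre (0.560, 0.211), bar yaw 139.6°. I'll look at the lid before grasping, because a carried plate would block the view.

```bash
python3 - <<'E'
from h import *
print(rel([.568,-.275,.25],110))
E
```

```text
(array([-258.5, -382.8,  -19.7]), array([ 0.   , -0.001,  0.529]))
```

{"method": "drive_tool", "body": {
  "moves": [
    {"x": -258,"y": -383,"z": -20,"rx": 0,"ry": 0,"rz": 0.53,"fingers": -1},
    {"x": -258,"y": -383,"z": -20,"rx": 0,"ry": 0,"rz": 0.53,"fingers": -1},
    {"x": -258,"y": -383,"z": -20,"rx": 0,"ry": 0,"rz": 0.53,"fingers": -1},
    {"x": -258,"y": -383,"z": -20,"rx": 0,"ry": 0,"rz": 0.53,"fingers": -1},
    {"x": -258,"y": -383,"z": -20,"rx": 0,"ry": 0,"rz": 0.53,"fingers": -1},
    {"x": -258,"y": -383,"z": -20,"rx": 0,"ry": 0,"rz": 0.53,"fingers": -1},
    {"x": -258,"y": -383,"z": -20,"rx": 0,"ry": 0,"rz": 0.53,"fingers": -1},
    {"x": -258,"y": -383,"z": -20,"rx": 0,"ry": 0,"rz": 0.53,"fingers": -1},
    {"x": -258,"y": -383,"z": -20,"rx": 0,"ry": 0,"rz": 0.53,"fingers": -1},
    {"x": -258,"y": -383,"z": -20,"rx": 0,"ry": 0,"rz": 0.53,"fingers": -1},
    {"x": -258,"y": -383,"z": -20,"rx": 0,"ry": 0,"rz": 0.53,"fingers": -1},
    {"x": -258,"y": -383,"z": -20,"rx": 0,"ry": 0,"rz": 0.53,"fingers": -1}
  ]
}}

```text
time_s: 3.48
tool_pos: [0.5677, -0.275, 0.2505]
tool_rot: [180.0, -0.0, 109.9]
force: [-0.1, 0.7, 0.0]
grip_width: 0.087
grasp_force: 0.0
```

```bash
python3 - <<'E'
from h import *
w=vision.read_camera("wrist");np.save("w3.npy",w,allow_pickle=True)
c=cv2.resize(w["image"][:300,130:530],None,fx=2,fy=2,interpolation=cv2.INTER_CUBIC)
cv2.imwrite("pics/w3.png",c[...,::-1]);print(pose()[0],sensors.get_obs()["qpos"].round(1),sensors.get_obs()["tool_rot"])
print(proj(w,[.544,-.2125,.02]))
E
```

```text
[ 0.56753225 -0.27543206  0.25057564] [ -6.   17.6  37.1  85.6 -10.7  80.3  51.5] [ 1.79980370e+02 -1.91759342e-02  1.09873700e+02]
[282.46618547 125.81875653]
```

View pics/w3.png

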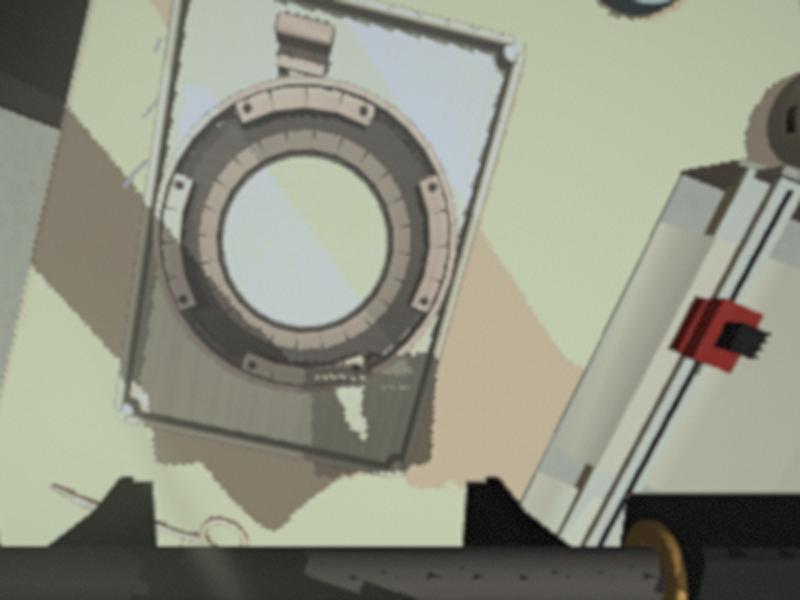

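The lid lies with its bolt at the top, about (305,45) in the crop. The collar centre is near (307,237), and the eight ledge screws show as dark dots. I'll fit the centre and yaw from the screws and check them against the seal's inner circle.

```bash
cat > lid.py <<'E'
from h import *
w=np.load("w3.npy",allow_pickle=True).item();g=cv2.cvtColor(w["image"],cv2.COLOR_RGB2GRAY).astype(float)
S=np.array([(364,112),(249,107),(180,185),(183,299),(252,365),(360,362),(424,301),(433,187)])/2+[130,0]
P=[]
for u,v in S:
    x,y=int(round(u)),int(round(v));p=g[y-4:y+5,x-4:x+5]
    q=np.clip(np.median(p)-15-p,0,None);Y,X=np.mgrid[y-4:y+5,x-4:x+5]
    q*=np.hypot(X-u,Y-v)<3.5
    c=((X*q).sum()/q.sum(),(Y*q).sum()/q.sum()) if q.sum()>0 else (u,v)
    P.append(ray(w,*c,.027)[:2]);print((u,v),np.round(c,1))
P=np.array(P)
A=np.c_[2*P,np.ones(8)];s=np.linalg.lstsq(A,(P**2).sum(1),rcond=None)[0]
print("circle",s[:2],np.sqrt(s[2]+s[:2]@s[:2]),"mean",P.mean(0))
for c0 in(s[:2],):
    a=np.degrees(np.arctan2(*(P-c0).T[::-1]));print(a.round(1),np.linalg.norm(P-c0,axis=1).round(4))
m=(P[0::2]+P[1::2])/2-s[:2];a=np.degrees(np.arctan2(m[:,1],m[:,0]));print("ledge mids -> lid yaw",(a-[102,192,282,12]+180)%360-180)
b=(g>150).astype(np.uint8)
# seal inner edge: radial brightness step from the centre
u0,v0=283.5,120.
E_=[]
for t in np.radians(np.arange(0,360,6)):
    r=np.arange(34,52,.25);pr=cv2.remap(g.astype(np.float32),(u0+r*np.cos(t)).astype(np.float32)[None],(v0+r*np.sin(t)).astype(np.float32)[None],cv2.INTER_LINEAR)[0]
    d=np.gradient(cv2.GaussianBlur(pr[None],(9,1),2)[0]);k=d.argmin();E_.append((u0+r[k]*np.cos(t),v0+r[k]*np.sin(t)))
for z in(.009,.016):
    Q=np.array([ray(w,*e,z)[:2] for e in E_])
    for _ in range(4):
        A=np.c_[2*Q,np.ones(len(Q))];s=np.linalg.lstsq(A,(Q**2).sum(1),rcond=None)[0];R=np.sqrt(s[2]+s[:2]@s[:2]);e=abs(np.linalg.norm(Q-s[:2],axis=1)-R);Q=Q[e<max(.001,2*e.std())]
    print("seal",z,s[:2],R,len(Q),e.std())
E
python3 lid.py
```

```text
(np.float64(312.0), np.float64(56.0)) [311.3  55. ]
(np.float64(254.5), np.float64(53.5)) [253.3  53.6]
(np.float64(220.0), np.float64(92.5)) [219.1  92.2]
(np.float64(221.5), np.float64(149.5)) [221.1 149.2]
(np.float64(256.0), np.float64(182.5)) [255.7 182.1]
(np.float64(310.0), np.float64(181.0)) [309.6 182.7]
(np.float64(342.0), np.float64(150.5)) [341.6 150.1]
(np.float64(346.5), np.float64(93.5)) [345.7  93.2]
circle [ 0.54196559 -0.20848212] 0.07867638610502994 mean [ 0.54216722 -0.20822957]
[  85.4  133.3  175.3 -136.8  -94.6  -45.    -4.6   43.4] [0.0782 0.0791 0.0784 0.079  0.0781 0.0794 0.0781 0.0791]
ledge mids -> lid yaw [7.47360039 7.35153735 8.43570168 7.58108123]
seal 0.009 [ 0.54194656 -0.20845893] 0.05001942610668839 60 7.878932290711135e-05
seal 0.016 [ 0.54196734 -0.20839299] 0.04913375666373845 60 7.739423901334037e-05
```

The two fits agree: lid centre (0.5420, −0.2084), yaw about 7.5°. I'll place the bar at world 154.5° (lid 147°) and turn it to 97.5°, which suits the last joint. Next is the plate grasp.

```bash
python3 - <<'E'
from h import *
print(rel([.560,.211,.10],139.57),rel([.560,.211,.0205],139.57))
E
```

```text
(array([460. , 158.2, 150.8]), array([ 0.   , -0.   , -0.518])) (array([459.9, 158.2, 230.3]), array([ 0.   , -0.   , -0.518]))
```

{"method": "drive_tool", "body": {
  "force": 25,
  "moves": [
    {"x": 460,"y": 158,"z": 60,"rx": 0,"ry": 0,"rz": -0.518,"fingers": -1},
    {"x": 460,"y": 158,"z": 60,"rx": 0,"ry": 0,"rz": -0.518,"fingers": -1},
    {"x": 460,"y": 158,"z": 60,"rx": 0,"ry": 0,"rz": -0.518,"fingers": -1},
    {"x": 460,"y": 158,"z": 60,"rx": 0,"ry": 0,"rz": -0.518,"fingers": -1},
    {"x": 460,"y": 158,"z": 60,"rx": 0,"ry": 0,"rz": -0.518,"fingers": -1},
    {"x": 460,"y": 158,"z": 60,"rx": 0,"ry": 0,"rz": -0.518,"fingers": -1},
    {"x": 460,"y": 158,"z": 60,"rx": 0,"ry": 0,"rz": -0.518,"fingers": -1},
    {"x": 460,"y": 158,"z": 60,"rx": 0,"ry": 0,"rz": -0.518,"fingers": -1},
    {"x": 460,"y": 158,"z": 60,"rx": 0,"ry": 0,"rz": -0.518,"fingers": -1},
    {"x": 460,"y": 158,"z": 60,"rx": 0,"ry": 0,"rz": -0.518,"fingers": -1},
    {"x": 460,"y": 158,"z": 110,"rx": 0,"ry": 0,"rz": -0.518,"fingers": -1},
    {"x": 460,"y": 158,"z": 150,"rx": 0,"ry": 0,"rz": -0.518,"fingers": -1},
    {"x": 460,"y": 158,"z": 180,"rx": 0,"ry": 0,"rz": -0.518,"fingers": -1},
    {"x": 460,"y": 158,"z": 205,"rx": 0,"ry": 0,"rz": -0.518,"fingers": -1},
    {"x": 460,"y": 158,"z": 222,"rx": 0,"ry": 0,"rz": -0.518,"fingers": -1},
    {"x": 460,"y": 158,"z": 229,"rx": 0,"ry": 0,"rz": -0.518,"fingers": -1},
    {"x": 460,"y": 158,"z": 230,"rx": 0,"ry": 0,"rz": -0.518,"fingers": -1}
  ]
}}

```text
time_s: 5.65
tool_pos: [0.5606, 0.2093, 0.0209]
tool_rot: [180.0, 0.0, 139.4]
force: [-0.4, 0.2, -0.1]
grip_width: 0.0871
grasp_force: 0.0
```

{"method": "drive_tool", "body": {
  "force": 25,
  "moves": [
    {"x": 0,"y": 0,"z": 0,"rx": 0,"ry": 0,"rz": 0,"fingers": 0.3},
    {"x": 0,"y": 0,"z": 0,"rx": 0,"ry": 0,"rz": 0,"fingers": 0.6},
    {"x": 0,"y": 0,"z": 0,"rx": 0,"ry": 0,"rz": 0,"fingers": 1},
    {"x": 0,"y": 0,"z": 0,"rx": 0,"ry": 0,"rz": 0,"fingers": 1},
    {"x": 0,"y": 0,"z": 0,"rx": 0,"ry": 0,"rz": 0,"fingers": 1},
    {"x": 0,"y": 0,"z": 0,"rx": 0,"ry": 0,"rz": 0,"fingers": 1}
  ]
}}

```text
time_s: 6.4
tool_pos: [0.5602, 0.2097, 0.0205]
tool_rot: [180.0, -0.0, 139.4]
force: [0.9, 0.2, 0.3]
grip_width: 0.035
grasp_force: 0.0
```

{"method": "drive_tool", "body": {
  "moves": [
    {"x": 0,"y": 0,"z": 0,"rx": 0,"ry": 0,"rz": 0,"fingers": 1},
    {"x": 0,"y": 0,"z": 0,"rx": 0,"ry": 0,"rz": 0,"fingers": 1},
    {"x": 0,"y": 0,"z": 0,"rx": 0,"ry": 0,"rz": 0,"fingers": 1},
    {"x": 0,"y": 0,"z": 0,"rx": 0,"ry": 0,"rz": 0,"fingers": 1},
    {"x": 0,"y": 0,"z": -30,"rx": 0,"ry": 0,"rz": 0,"fingers": 1},
    {"x": 0,"y": 0,"z": -80,"rx": 0,"ry": 0,"rz": 0,"fingers": 1},
    {"x": 0,"y": 0,"z": -100,"rx": 0,"ry": 0,"rz": 0,"fingers": 1},
    {"x": 0,"y": 0,"z": -100,"rx": 0,"ry": 0,"rz": 0,"fingers": 1}
  ]
}}

```text
time_s: 7.4
tool_pos: [0.5608, 0.21, 0.1215]
tool_rot: [179.9, 0.0, 139.4]
force: [-0.8, -0.4, -5.0]
grip_width: 0.0137
grasp_force: 25.0
```

```bash
python3 - <<'E'
from h import *
w=vision.read_camera("wrist");np.save("w4.npy",w,allow_pickle=True)
c=cv2.resize(w["image"][:300,80:480],None,fx=2,fy=2,interpolation=cv2.INTER_CUBIC)
cv2.imwrite("pics/w4.png",c[...,::-1]);o=sensors.get_obs();print(o["tool_pos"],o["tool_rot"],o["force"],o["grip_width"],o["wrist_torque"])
E
```

```text
[0.55969599 0.20957099 0.11981398] [-1.79964502e+02 -2.55017101e-02  1.39449333e+02] [-0.70768177 -0.96703309 -5.44523353] 0.01355255526329225 [-0.00650652  0.06463474  0.00289154]
```

View pics/w4.png

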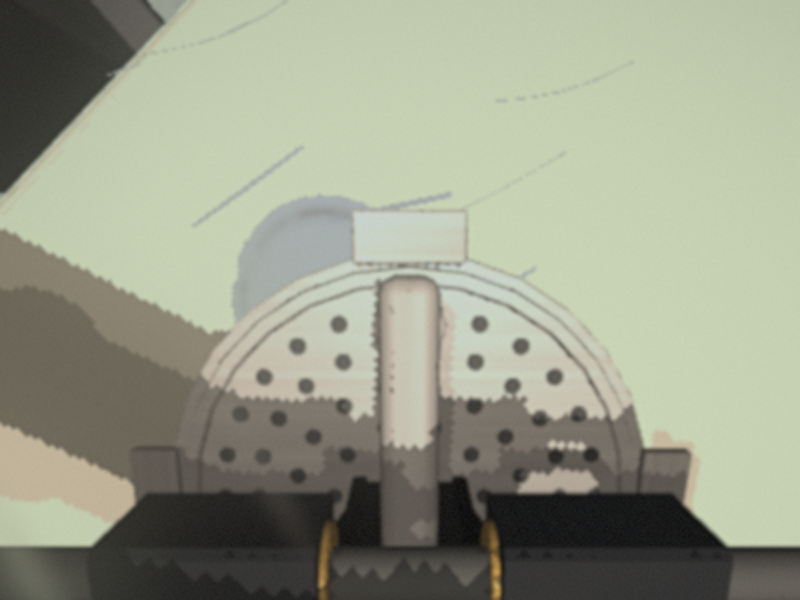

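The plate is held level. The front lug edge is at crop row 210.5 between columns 353 and 467, and the front corners of the side lugs are at (132,449) and (690,450).

```bash
cat > off.py <<'E'
from h import *
w=np.load("w4.npy",allow_pickle=True).item()
p,R=np.array([.5597,.2096,.1198]),Ro.from_euler("xyz",[180,0,139.45],degrees=True)
for n,u,v in(("front",410,210.5),("frontL",353,210.5),("frontR",467,210.5),("sideL",132,449),("sideR",690,450),("back edge front lug",410,263)):
    print(n,(R.inv().apply(ray(w,80+u/2,v/2,p[2]-.0155)-p)*1000).round(1))
from cell import sensors
E
python3 off.py
```

```text
front [80.3  2.4 15.5]
frontL [ 80.3 -12.4  15.5]
frontR [80.3 17.2 15.5]
sideL [ 14.9 -77.6  15.5]
sideR [14.4 83.3 15.5]
back edge front lug [67.   2.4 15.5]
```

The plate is square in the grip. However, it reads 2.6 mm off along the closing axis, where the grip must centre it, so that is the camera's bias. Correcting for it puts the lid centre near (0.5396, −0.2093). I'll hover there and check the plate against the collar in one picture.

```bash
python3 - <<'E'
from h import *
print(rel([.5396,-.2093,.076],154.5),rel([.5396,-.2093,.12],154.5))
E
```

```text
(array([-257.1, -331.3,   43.9]), array([-0.001, -0.001, -0.263])) (array([-2.570e+02, -3.313e+02, -1.000e-01]), array([-0.001, -0.001, -0.263]))
```

{"method": "drive_tool", "body": {
  "moves": [
    {"x": -257,"y": -331,"z": 0,"rx": 0,"ry": 0,"rz": -0.263,"fingers": 1},
    {"x": -257,"y": -331,"z": 0,"rx": 0,"ry": 0,"rz": -0.263,"fingers": 1},
    {"x": -257,"y": -331,"z": 0,"rx": 0,"ry": 0,"rz": -0.263,"fingers": 1},
    {"x": -257,"y": -331,"z": 0,"rx": 0,"ry": 0,"rz": -0.263,"fingers": 1},
    {"x": -257,"y": -331,"z": 0,"rx": 0,"ry": 0,"rz": -0.263,"fingers": 1},
    {"x": -257,"y": -331,"z": 0,"rx": 0,"ry": 0,"rz": -0.263,"fingers": 1},
    {"x": -257,"y": -331,"z": 0,"rx": 0,"ry": 0,"rz": -0.263,"fingers": 1},
    {"x": -257,"y": -331,"z": 0,"rx": 0,"ry": 0,"rz": -0.263,"fingers": 1},
    {"x": -257,"y": -331,"z": 20,"rx": 0,"ry": 0,"rz": -0.263,"fingers": 1},
    {"x": -257,"y": -331,"z": 44,"rx": 0,"ry": 0,"rz": -0.263,"fingers": 1},
    {"x": -257,"y": -331,"z": 44,"rx": 0,"ry": 0,"rz": -0.263,"fingers": 1},
    {"x": -257,"y": -331,"z": 44,"rx": 0,"ry": 0,"rz": -0.263,"fingers": 1},
    {"x": -257,"y": -331,"z": 44,"rx": 0,"ry": 0,"rz": -0.263,"fingers": 1}
  ]
}}

```text
time_s: 9.07
tool_pos: [0.541, -0.2088, 0.0774]
tool_rot: [180.0, 0.1, 154.5]
force: [-0.3, -0.4, -3.9]
grip_width: 0.0138
grasp_force: 25.0
```

```bash
python3 - <<'E'
from h import *
w=vision.read_camera("wrist");o=sensors.get_obs();np.save("w5.npy",{**w,"p":o["tool_pos"],"r":o["tool_rot"]},allow_pickle=True)
c=cv2.resize(w["image"][:300,80:480],None,fx=2,fy=2,interpolation=cv2.INTER_CUBIC)
cv2.imwrite("pics/w5.png",c[...,::-1]);print(o["tool_pos"],o["tool_rot"],o["qpos"].round(1))
d=vision.read_camera("side");np.save("s5.npy",d,allow_pickle=True)
E
```

```text
[ 0.54099763 -0.20890259  0.07750429] [1.79968253e+02 9.26187145e-02 1.54528073e+02] [ -5.4  18.2  28.  104.3  -9.8  59.8  90.9]
```

View pics/w5.png

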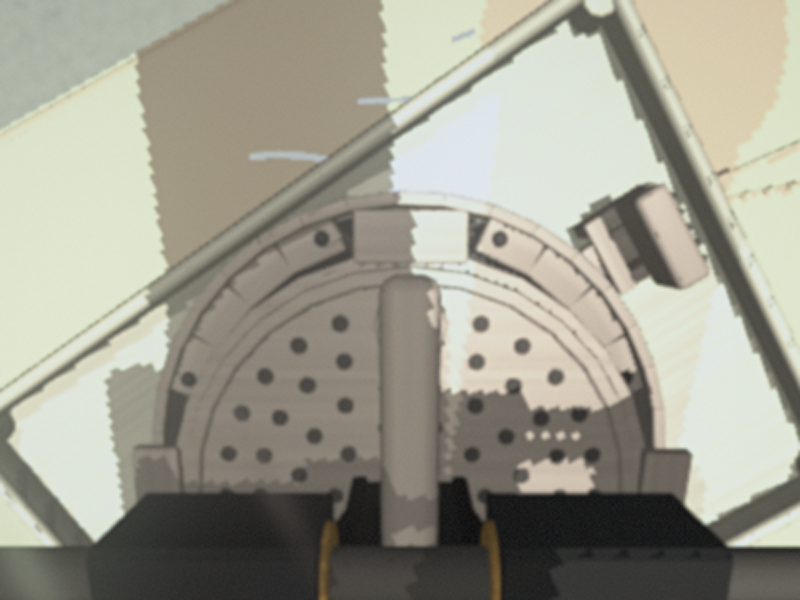

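All four front screws are visible at crop (321,239), (500,239), (189,380) and (628,378), together with the front lug at rows 210–263. I can now measure plate to collar relatively.

```bash
cat > fit5.py <<'E'
from h import *
from scipy.optimize import least_squares
w=np.load("w5.npy",allow_pickle=True).item();p,R=w["p"],Ro.from_euler("xyz",w["r"],degrees=True)
T=lambda u,v,z:R.inv().apply(ray(w,80+u/2,v/2,z)-p)*1000
Z=p[2]-.0155
for n,u,v in(("front",411,210.5),("sideL",134,446),("sideR",690,451)):print(n,T(u,v,Z).round(1))
g=cv2.cvtColor(w["image"],cv2.COLOR_RGB2GRAY).astype(float);S=[]
for u,v in((321,239),(500,239),(189,380),(628,378)):
    u,v=80+u/2,v/2;x,y=round(u),round(v);Y,X=np.mgrid[y-3:y+4,x-3:x+4];P=g[y-3:y+4,x-3:x+4]
    q=np.clip(np.median(P)-10-P,0,None)*(np.hypot(X-u,Y-v)<3.5);S.append(((X*q).sum()/q.sum(),(Y*q).sum()/q.sum()))
S=np.array(S);print(((S-[80,0])*2).round(0).tolist())
P=np.array([R.inv().apply(ray(w,u,v,.027)-p)[:2]*1000 for u,v in S]);print(P.round(1).tolist())
f=lambda c:np.linalg.norm(P-c[:2],axis=1)-78.7
s=least_squares(f,[0,0]);print("collar centre in (biased) tool frame",s.x.round(2),s.fun.round(2))
d=P-s.x;print("gap angle about front",np.degrees(np.arctan2(d[:2,1],d[:2,0])).round(1),np.degrees(np.arctan2(d[2:,1],d[2:,0])).round(1))
E
python3 fit5.py
```

```text
front [80.6  1.5 15.4]
sideL [ 16.8 -77.4  15.4]
sideR [15.2 81.3 15.5]
[[nan, nan], [496.0, 240.0], [190.0, 382.0], [627.0, 376.0]]
[[nan, nan], [73.1, 28.4], [27.5, -72.1], [29.4, 73.7]]fit5.py:10: RuntimeWarning: invalid value encountered in scalar divide
  q=np.clip(np.median(P)-10-P,0,None)*(np.hypot(X-u,Y-v)<3.5);S.append(((X*q).sum()/q.sum(),(Y*q).sum()/q.sum()))
Traceback (most recent call last):
  File "fit5.py", line 14, in <module>
    s=least_squares(f,[0,0]);print("collar centre in (biased) tool frame",s.x.round(2),s.fun.round(2))
ValueError: Residuals are not finite in the initial point.
```

```bash
sed -i 's/^S=np.array(S);.*/S=np.array([(80+u\/2,v\/2) for u,v in((321,239),(500,239),(189,379.5),(628.5,378))])/' fit5.py; python3 fit5.py 2>/dev/null
```

```text
front [80.6  1.5 15.4]
sideL [ 16.8 -77.4  15.4]
sideR [15.2 81.3 15.5]
[[73.5, -26.6], [73.5, 29.6], [28.3, -72.4], [28.8, 74.2]]
collar centre in (biased) tool frame [-0.03  1.08] [-0.14  0.14  0.06 -0.05]
gap angle about front [-20.7  21.2] [-68.9  68.5]
```

The plate is about 0.8 mm forward and 0.7 mm right of the collar axis, and the gaps sit symmetrically about the bar. I'll correct that and lower it.

{"method": "drive_tool", "body": {
  "moves": [
    {"x": -0.8,"y": -0.7,"z": 8,"rx": 0,"ry": 0,"rz": 0,"fingers": 1},
    {"x": -0.8,"y": -0.7,"z": 16,"rx": 0,"ry": 0,"rz": 0,"fingers": 1},
    {"x": -0.8,"y": -0.7,"z": 24,"rx": 0,"ry": 0,"rz": 0,"fingers": 1},
    {"x": -0.8,"y": -0.7,"z": 29,"rx": 0,"ry": 0,"rz": 0,"fingers": 1},
    {"x": -0.8,"y": -0.7,"z": 32,"rx": 0,"ry": 0,"rz": 0,"fingers": 1},
    {"x": -0.8,"y": -0.7,"z": 35,"rx": 0,"ry": 0,"rz": 0,"fingers": 1},
    {"x": -0.8,"y": -0.7,"z": 37,"rx": 0,"ry": 0,"rz": 0,"fingers": 1},
    {"x": -0.8,"y": -0.7,"z": 39,"rx": 0,"ry": 0,"rz": 0,"fingers": 1},
    {"x": -0.8,"y": -0.7,"z": 40,"rx": 0,"ry": 0,"rz": 0,"fingers": 1},
    {"x": -0.8,"y": -0.7,"z": 40,"rx": 0,"ry": 0,"rz": 0,"fingers": 1}
  ]
}}

```text
time_s: 10.42
tool_pos: [0.5408, -0.2099, 0.0367]
tool_rot: [180.0, 0.0, 154.5]
force: [-1.0, -0.2, -3.9]
grip_width: 0.0138
grasp_force: 25.0
```

The underside is at about 16 mm with no contact force, so the lugs are in the gaps. Now I'll let go, rise slightly and slide to the bar's end.

{"method": "drive_tool", "body": {
  "moves": [
    {"x": 0,"y": 0,"z": 1,"rx": 0,"ry": 0,"rz": 0,"fingers": 1},
    {"x": 0,"y": 0,"z": 1,"rx": 0,"ry": 0,"rz": 0,"fingers": 0.2},
    {"x": 0,"y": 0,"z": 1,"rx": 0,"ry": 0,"rz": 0,"fingers": 0.2},
    {"x": 0,"y": 0,"z": 1,"rx": 0,"ry": 0,"rz": 0,"fingers": 0.2},
    {"x": 0,"y": 0,"z": -3,"rx": 0,"ry": 0,"rz": 0,"fingers": 0.2},
    {"x": 0,"y": 0,"z": -3,"rx": 0,"ry": 0,"rz": 0,"fingers": 0.2},
    {"x": -12,"y": 0,"z": -3,"rx": 0,"ry": 0,"rz": 0,"fingers": 0.2},
    {"x": -26,"y": 0,"z": -3,"rx": 0,"ry": 0,"rz": 0,"fingers": 0.2},
    {"x": -40,"y": 0,"z": -3,"rx": 0,"ry": 0,"rz": 0,"fingers": 0.2},
    {"x": -54,"y": 0,"z": -3,"rx": 0,"ry": 0,"rz": 0,"fingers": 0.2},
    {"x": -54,"y": 0,"z": -3,"rx": 0,"ry": 0,"rz": 0,"fingers": 0.2},
    {"x": -54,"y": 0,"z": -3,"rx": 0,"ry": 0,"rz": 0,"fingers": 0.2}
  ]
}}

```text
time_s: 11.92
tool_pos: [0.589, -0.2331, 0.0392]
tool_rot: [-180.0, -0.1, 154.5]
force: [-1.1, -0.5, -0.4]
grip_width: 0.0348
grasp_force: 0.0
```

```bash
python3 - <<'E'
from h import *
w=vision.read_camera("wrist");o=sensors.get_obs()
c=cv2.resize(w["image"][:300,80:480],None,fx=2,fy=2,interpolation=cv2.INTER_CUBIC)
cv2.imwrite("pics/w6.png",c[...,::-1]);print(o["tool_pos"],o["tool_rot"],o["qpos"].round(1),o["force"],o["grip_width"])
E
```

```text
[ 0.58895172 -0.23292458  0.03931742] [ 1.79996170e+02 -5.00689110e-02  1.54506636e+02] [ -2.   27.   26.7  97.9 -13.8  58.5  94. ] [ 0.7102776  -0.39326872  0.21202037] 0.034660574640943125
```

View pics/w6.png

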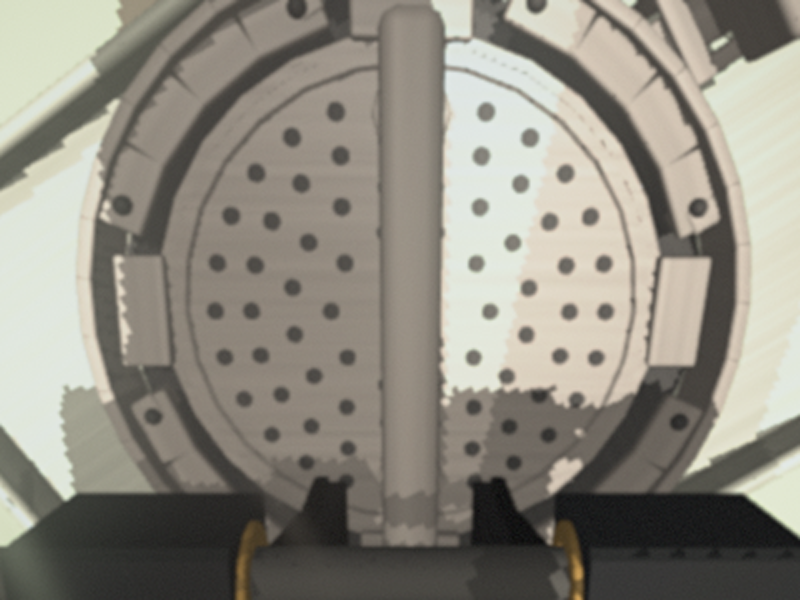

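The picture shows all four lugs down in their gaps: side lugs at (141,310) and (681,310), front lug at (411,18). The disc is centred. Next I close loosely on the bar end and turn clockwise along the arc.

{"method": "drive_tool", "body": {
  "force": 20,
  "moves": [
    {"x": 0,"y": 0,"z": 0,"rx": 0,"ry": 0,"rz": 0,"fingers": 0.61},
    {"x": 0,"y": 0,"z": 0,"rx": 0,"ry": 0,"rz": 0,"fingers": 0.61},
    {"x": 0,"y": 0,"z": 0,"rx": 0,"ry": 0,"rz": 0,"fingers": 0.61},
    {"x": 0.1,"y": -3.8,"z": 0,"rx": 0,"ry": 0,"rz": 0.07,"fingers": 0.61},
    {"x": 0.5,"y": -7.5,"z": 0,"rx": 0,"ry": 0,"rz": 0.14,"fingers": 0.61},
    {"x": 1.2,"y": -11.2,"z": 0,"rx": 0,"ry": 0,"rz": 0.209,"fingers": 0.61},
    {"x": 2.1,"y": -14.9,"z": 0,"rx": 0,"ry": 0,"rz": 0.279,"fingers": 0.61},
    {"x": 3.3,"y": -18.5,"z": 0,"rx": 0,"ry": 0,"rz": 0.349,"fingers": 0.61},
    {"x": 4.7,"y": -22,"z": 0,"rx": 0,"ry": 0,"rz": 0.419,"fingers": 0.61},
    {"x": 6.3,"y": -25.4,"z": 0,"rx": 0,"ry": 0,"rz": 0.489,"fingers": 0.61},
    {"x": 8.2,"y": -28.6,"z": 0,"rx": 0,"ry": 0,"rz": 0.559,"fingers": 0.61},
    {"x": 10.3,"y": -31.7,"z": 0,"rx": 0,"ry": 0,"rz": 0.628,"fingers": 0.61},
    {"x": 12.6,"y": -34.7,"z": 0,"rx": 0,"ry": 0,"rz": 0.698,"fingers": 0.61}
  ]
}}

```text
time_s: 13.6
tool_pos: [0.5658, -0.257, 0.0396]
tool_rot: [179.7, 0.0, 114.5]
force: [5.0, 2.4, -3.5]
grip_width: 0.017
grasp_force: 2.8
```

{"method": "drive_tool", "body": {
  "moves": [
    {"x": 0.1,"y": -3.8,"z": 0,"rx": 0,"ry": 0,"rz": 0.07,"fingers": 0.61},
    {"x": 0.5,"y": -7.5,"z": 0.5,"rx": 0,"ry": 0,"rz": 0.14,"fingers": 0.61},
    {"x": 1.2,"y": -11.2,"z": 1,"rx": 0,"ry": 0,"rz": 0.209,"fingers": 0.61},
    {"x": 1.6,"y": -13,"z": 1,"rx": 0,"ry": 0,"rz": 0.244,"fingers": 0.61},
    {"x": 2.1,"y": -14.9,"z": 1,"rx": 0,"ry": 0,"rz": 0.279,"fingers": 0.61},
    {"x": 2.6,"y": -16.7,"z": 1,"rx": 0,"ry": 0,"rz": 0.314,"fingers": 0.61},
    {"x": 2.9,"y": -17.6,"z": 1,"rx": 0,"ry": 0,"rz": 0.33,"fingers": 0.61},
    {"x": 2.9,"y": -17.6,"z": 1,"rx": 0,"ry": 0,"rz": 0.33,"fingers": 0.61}
  ]
}}

```text
time_s: 14.6
tool_pos: [0.5516, -0.2613, 0.039]
tool_rot: [179.5, 0.1, 95.8]
force: [11.2, 1.6, -8.2]
grip_width: 0.0173
grasp_force: 5.9
```

The bar is at about 103° with 11 N of push. The arm is compliant, so I'll push on sideways in small steps.

{"method": "drive_tool", "body": {
  "moves": [
    {"x": 0,"y": -1.5,"z": 0,"rx": 0,"ry": 0,"rz": 0,"fingers": 0.61},
    {"x": 0,"y": -3,"z": 0,"rx": 0,"ry": 0,"rz": 0,"fingers": 0.61},
    {"x": 0,"y": -4.5,"z": 0,"rx": 0,"ry": 0,"rz": 0,"fingers": 0.61},
    {"x": 0,"y": -6,"z": 0,"rx": 0,"ry": 0,"rz": 0,"fingers": 0.61},
    {"x": 0,"y": -6,"z": 0,"rx": 0,"ry": 0,"rz": 0,"fingers": 0.61},
    {"x": 0,"y": -6,"z": 0,"rx": 0,"ry": 0,"rz": 0,"fingers": 0.61}
  ]
}}

```text
time_s: 15.35
tool_pos: [0.5463, -0.2625, 0.0394]
tool_rot: [179.4, 0.1, 95.8]
force: [12.7, 0.1, -8.5]
grip_width: 0.0171
grasp_force: 6.5
```

{"method": "drive_tool", "body": {
  "moves": [
    {"x": 0,"y": -1.5,"z": 0,"rx": 0,"ry": 0,"rz": 0,"fingers": 0.61},
    {"x": 0,"y": -3,"z": 0,"rx": 0,"ry": 0,"rz": 0,"fingers": 0.61},
    {"x": 0,"y": -4.5,"z": 0,"rx": 0,"ry": 0,"rz": 0,"fingers": 0.61},
    {"x": 0,"y": -5.5,"z": 0,"rx": 0,"ry": 0,"rz": 0,"fingers": 0.61},
    {"x": 0,"y": -5.5,"z": 0,"rx": 0,"ry": 0,"rz": 0,"fingers": 0.61}
  ]
}}

```text
time_s: 15.98
tool_pos: [0.5449, -0.2626, 0.04]
tool_rot: [179.0, 0.3, 95.9]
force: [21.4, -0.9, -12.9]
grip_width: 0.0171
grasp_force: 10.7
```

The motion stalled at 21 N with the bar near 97°, so the lugs are at their stops. I'll relax, open, rise and look.

{"method": "drive_tool", "body": {
  "moves": [
    {"x": 0,"y": 6,"z": 0,"rx": 0,"ry": 0,"rz": 0,"fingers": 0.61},
    {"x": 0,"y": 9,"z": 0,"rx": 0,"ry": 0,"rz": 0,"fingers": 0.2},
    {"x": 0,"y": 9,"z": 0,"rx": 0,"ry": 0,"rz": 0,"fingers": 0.2},
    {"x": 0,"y": 9,"z": 0,"rx": 0,"ry": 0,"rz": 0,"fingers": 0.2},
    {"x": 0,"y": 9,"z": -15,"rx": 0,"ry": 0,"rz": 0,"fingers": 0.2},
    {"x": 0,"y": 9,"z": -50,"rx": 0,"ry": 0,"rz": 0,"fingers": 1},
    {"x": 0,"y": 9,"z": -100,"rx": 0,"ry": 0,"rz": 0,"fingers": 1},
    {"x": 0,"y": 9,"z": -140,"rx": 0,"ry": 0,"rz": 0,"fingers": 1},
    {"x": 0,"y": 9,"z": -140,"rx": 0,"ry": 0,"rz": 0,"fingers": 1},
    {"x": 0,"y": 9,"z": -140,"rx": 0,"ry": 0,"rz": 0,"fingers": 1},
    {"x": 0,"y": 9,"z": -140,"rx": 0,"ry": 0,"rz": 0,"fingers": 1}
  ]
}}

```text
time_s: 17.35
tool_pos: [0.5426, -0.2635, 0.1774]
tool_rot: [-179.9, -0.1, 95.6]
force: [0.5, 0.2, -0.3]
grip_width: 0.0004
grasp_force: 0.0
```

```bash
python3 - <<'E'
from h import *
w=vision.read_camera("wrist");o=sensors.get_obs();np.save("w7.npy",{**w,"p":o["tool_pos"],"r":o["tool_rot"]},allow_pickle=True)
c=cv2.resize(w["image"][:280,100:480],None,fx=2.1,fy=2.1,interpolation=cv2.INTER_CUBIC)
cv2.imwrite("pics/w7.png",c[...,::-1]);print(o["tool_pos"],o["tool_rot"],o["qpos"].round(1),o["force"],o["grip_width"])
E
```

```text
[ 0.542686   -0.26355726  0.17737011] [-1.79883494e+02 -4.88443269e-02  9.56072995e+01] [-12.7  17.8  43.8  95.4 -12.8  72.1  39.3] [ 0.1496477   0.53718223 -0.9111645 ] 0.00023205749883130596
```

View pics/w7.png

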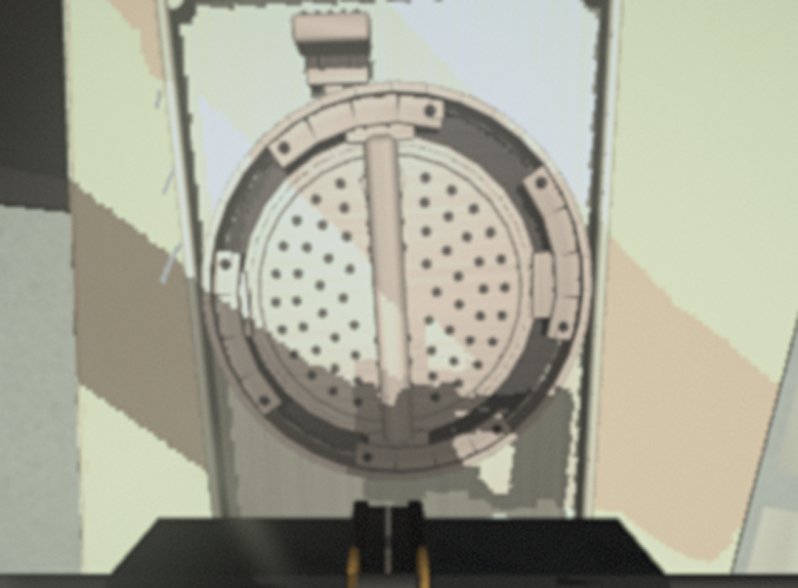

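The lugs are now under the ledges and the bar runs from (380,136) to (398,443). The thumb piece spans columns 294–369 and rows 13–40 at the top left. I'll measure the bar against the lid, and the thumb position.

```bash
cat > m7.py <<'E'
from h import *
w=np.load("w7.npy",allow_pickle=True).item();p,R=w["p"],Ro.from_euler("xyz",w["r"],degrees=True)
W=lambda u,v,z:ray(w,100+u/2.1,v/2.1,z)[:2]
ang=lambda d:np.degrees(np.arctan2(d[1],d[0]))
a,b=W(380,136,.050),W(398,443,.050);print("bar",np.linalg.norm(a-b),(a+b)/2,ang(a-b))
S=[(430,111),(284,147),(225,264),(265,401),(367,457),(498,428),(563,326),(540,183)]
P=np.array([W(*s,.027) for s in S])
A=np.c_[2*P,np.ones(8)];s=np.linalg.lstsq(A,(P**2).sum(1),rcond=None)[0][:2]
print("centre",s,np.linalg.norm(P-s,axis=1).round(4));m=(P[::2]+P[1::2])/2-s
y=[(ang(v)-k+180)%360-180 for v,k in zip(m,(102,192,282,12))];print("lid yaw",y,np.mean(y))
yw=np.radians(np.mean(y));L=np.array([[np.cos(yw),np.sin(yw)],[-np.sin(yw),np.cos(yw)]])
for q in((294,14),(369,14),(294,41),(369,41)):print("thumb lid mm",(L@(W(*q,.050)-s)*1000).round(1),"tool",(R.inv().apply(np.r_[W(*q,.05),.05]-p)*1000).round(1))
print("centre tool",(R.inv().apply(np.r_[s,.027]-p)*1000).round(1))
E
python3 m7.py
```

```text
bar 0.126327302861701 [ 0.53904403 -0.20847221] 99.0800156691363
centre [ 0.5420262  -0.20849525] [0.0779 0.079  0.078  0.0788 0.0778 0.0791 0.0779 0.0787]
lid yaw [np.float64(7.360563748765259), np.float64(7.63964094603233), np.float64(7.916040026583744), np.float64(7.602012087872566)] 7.629564202313475
thumb lid mm [-35.3 107. ] tool [160.4 -34.1 127.6]
thumb lid mm [ -7.1 106. ] tool [160.4  -5.8 127.5]
thumb lid mm [-36.  98.] tool [151.4 -34.4 127.6]
thumb lid mm [-7.5 97. ] tool [151.4  -5.9 127.5]
centre tool [ 54.7   5.  150.4]
```

The bar reads about 91.5° in the lid frame and the plate sits roughly 3 mm toward lid −x; the right lug shows more than the left. My one-ended push shifted it. I'll push the other (+y) end toward +x, which both recentres the plate and finishes the turn.

```bash
python3 - <<'E'
from h import *
print(rel([.529,-.158,.100],98),rel([.529,-.158,.041],98))
E
```

```text
(array([106.3,  -3.1,  77.5]), array([-0.002, -0.001, -0.042])) (array([106.3,  -3. , 136.5]), array([-0.002, -0.001, -0.042]))
```

{"method": "drive_tool", "body": {
  "moves": [
    {"x": 50,"y": -1,"z": 20,"rx": 0,"ry": 0,"rz": -0.04,"fingers": 0.1},
    {"x": 106,"y": -3,"z": 50,"rx": 0,"ry": 0,"rz": -0.04,"fingers": 0.1},
    {"x": 106,"y": -3,"z": 75,"rx": 0,"ry": 0,"rz": -0.04,"fingers": 0.1},
    {"x": 106,"y": -3,"z": 85,"rx": 0,"ry": 0,"rz": -0.04,"fingers": 0.1},
    {"x": 106,"y": -3,"z": 110,"rx": 0,"ry": 0,"rz": -0.04,"fingers": 0.1},
    {"x": 106,"y": -3,"z": 130,"rx": 0,"ry": 0,"rz": -0.04,"fingers": 0.1},
    {"x": 106,"y": -3,"z": 136,"rx": 0,"ry": 0,"rz": -0.04,"fingers": 0.1},
    {"x": 106,"y": -3,"z": 136,"rx": 0,"ry": 0,"rz": -0.04,"fingers": 0.1},
    {"x": 106,"y": -3,"z": 136,"rx": 0,"ry": 0,"rz": -0.04,"fingers": 0.61},
    {"x": 106,"y": -3,"z": 136,"rx": 0,"ry": 0,"rz": -0.04,"fingers": 0.61},
    {"x": 106,"y": -3,"z": 136,"rx": 0,"ry": 0,"rz": -0.04,"fingers": 0.61}
  ]
}}

```text
time_s: 18.77
tool_pos: [0.5304, -0.1586, 0.043]
tool_rot: [179.9, -0.0, 97.9]
force: [0.3, 0.7, 0.2]
grip_width: 0.0195
grasp_force: 0.0
```

{"method": "drive_tool", "body": {
  "moves": [
    {"x": 0,"y": 2,"z": 0,"rx": 0,"ry": 0,"rz": 0,"fingers": 0.61},
    {"x": 0,"y": 4,"z": 0,"rx": 0,"ry": 0,"rz": 0,"fingers": 0.61},
    {"x": 0,"y": 6,"z": 0,"rx": 0,"ry": 0,"rz": 0,"fingers": 0.61},
    {"x": 0,"y": 8,"z": 0,"rx": 0,"ry": 0,"rz": 0,"fingers": 0.61},
    {"x": 0,"y": 8,"z": 0,"rx": 0,"ry": 0,"rz": 0,"fingers": 0.61}
  ]
}}

```text
time_s: 19.4
tool_pos: [0.5363, -0.1578, 0.0421]
tool_rot: [-179.8, -0.1, 97.9]
force: [-6.4, 0.5, 3.8]
grip_width: 0.0171
grasp_force: 3.3
```

{"method": "drive_tool", "body": {
  "moves": [
    {"x": 0,"y": 2,"z": 0,"rx": 0,"ry": 0,"rz": 0,"fingers": 0.61},
    {"x": 0,"y": 4,"z": 0,"rx": 0,"ry": 0,"rz": 0,"fingers": 0.61},
    {"x": 0,"y": 6,"z": 0,"rx": 0,"ry": 0,"rz": 0,"fingers": 0.61},
    {"x": 0,"y": 8,"z": 0,"rx": 0,"ry": 0,"rz": 0,"fingers": 0.61},
    {"x": 0,"y": 8,"z": 0,"rx": 0,"ry": 0,"rz": 0,"fingers": 0.61}
  ]
}}

```text
time_s: 20.02
tool_pos: [0.5378, -0.1585, 0.0411]
tool_rot: [-179.1, -0.2, 97.8]
force: [-20.9, -2.4, 13.7]
grip_width: 0.0171
grasp_force: 10.2
```

{"method": "drive_tool", "body": {
  "moves": [
    {"x": 0,"y": -8,"z": 0,"rx": 0,"ry": 0,"rz": 0,"fingers": 0.61},
    {"x": 0,"y": -11,"z": 0,"rx": 0,"ry": 0,"rz": 0,"fingers": 0.2},
    {"x": 0,"y": -11,"z": 0,"rx": 0,"ry": 0,"rz": 0,"fingers": 0.2},
    {"x": 0,"y": -11,"z": 0,"rx": 0,"ry": 0,"rz": 0,"fingers": 0.2},
    {"x": 0,"y": -11,"z": -20,"rx": 0,"ry": 0,"rz": 0,"fingers": 0.2},
    {"x": 0,"y": -9,"z": -60,"rx": 0,"ry": 0,"rz": 0,"fingers": 1},
    {"x": -50,"y": -3,"z": -100,"rx": 0,"ry": 0,"rz": 0,"fingers": 1},
    {"x": -106,"y": -3,"z": -136,"rx": 0,"ry": 0,"rz": 0,"fingers": 1},
    {"x": -106,"y": -3,"z": -136,"rx": 0,"ry": 0,"rz": 0,"fingers": 1},
    {"x": -106,"y": -3,"z": -136,"rx": 0,"ry": 0,"rz": 0,"fingers": 1},
    {"x": -106,"y": -3,"z": -136,"rx": 0,"ry": 0,"rz": 0,"fingers": 1}
  ]
}}

```text
time_s: 21.4
tool_pos: [0.5574, -0.2597, 0.1777]
tool_rot: [-179.9, -0.1, 98.0]
force: [-0.7, -0.1, -0.6]
grip_width: 0.0005
grasp_force: 0.0
```

```bash
cat > bar.py <<'E'
from h import *
import sys
n=sys.argv[1]
if len(sys.argv)>2:
    w=vision.read_camera("wrist");o=sensors.get_obs();np.save(n,{**w,"p":o["tool_pos"],"r":o["tool_rot"]},allow_pickle=True);print(o["tool_pos"],o["tool_rot"][2])
w=np.load(n,allow_pickle=True).item();g=cv2.GaussianBlur(cv2.cvtColor(w["image"],cv2.COLOR_RGB2GRAY),(3,3),0).astype(float)
# bar: dark edges in world sections across a nominal bar axis at z=.050
c=np.array([.541,-.2085]);t=np.radians(98);e=np.array([np.cos(t),np.sin(t)]);nn=np.array([e[1],-e[0]])
M=[];s=np.arange(-.014,.0141,.0004)
for k in np.arange(-.02,.056,.004):
    X=np.array([proj(w,np.r_[c+k*e+q*nn,.050]) for q in s],np.float32)
    pr=cv2.remap(g.astype(np.float32),X[:,:1],X[:,1:],cv2.INTER_LINEAR).ravel()
    best=min(((pr[i]+pr[j],i,j) for i in range(len(s)) for j in range(i+1,len(s)) if .0125<s[j]-s[i]<.0155))
    M.append((k,(s[best[1]]+s[best[2]])/2))
M=np.array(M);f=np.polyfit(*M.T,1)
for _ in range(3):
    r=abs(np.polyval(f,M[:,0])-M[:,1]);M=M[r<max(.0006,1.5*np.median(r))];f=np.polyfit(*M.T,1)
print("bar world angle",98-np.degrees(np.arctan(f[0])),"offset at centre, lid +x mm",f[1]*1000,len(M))
E
python3 bar.py w7.npy; python3 bar.py w8.npy new
```

```text
bar world angle 99.18864871016638 offset at centre, lid +x mm -2.1719008264463 17
[ 0.55748969 -0.25964641  0.17759066] 98.05084902716534
bar world angle 99.15581067482448 offset at centre, lid +x mm 4.007017543859615 19
```

The code measurement puts the plate centre moved from −3 mm to about +3 mm with the angle unchanged. Before pushing more, I'll check the lid yaw by its long edges and the collar centre in the new image.

```bash
cat > edges.py <<'E'
from h import *
for n in("w3.npy","w7.npy","w8.npy"):
    w=np.load(n,allow_pickle=True).item();g=cv2.cvtColor(w["image"],cv2.COLOR_RGB2GRAY).copy();g[238:]=0
    ls=cv2.createLineSegmentDetector().detect(g)[0][:,0]
    for l in ls:
        a,b=ray(w,l[0],l[1],.023)[:2],ray(w,l[2],l[3],.023)[:2];L=np.linalg.norm(b-a)
        if L>.045:
            t=np.degrees(np.arctan2(*(b-a)[::-1]))%180;d=(a+b)/2-[.542,-.2085]
            if abs(t-98)<8: print(n,"long",round(t,1),"len",round(L*1000),"x_lid",(d@[np.cos(.133),np.sin(.133)]*1000).round(1))
            if abs(t-8)<8: print(n,"short",round(t,1),"len",round(L*1000),"y_lid",(d@[-np.sin(.133),np.cos(.133)]*1000).round(1))
    # collar outer/inner circle centre from radial edges at z=.028
    S=[]
    for th in np.radians(np.arange(0,360,5)):
        e=np.array([np.cos(th),np.sin(th)]);r=np.arange(.076,.100,.0004)
        X=np.array([proj(w,np.r_[np.array([.542,-.2085])+q*e,.028]) for q in r],np.float32)
        if X.max()>559 or X[:,1].max()>236 or X.min()<1: continue
        pr=cv2.remap(w["image"][...,1].astype(np.float32),X[:,:1],X[:,1:],cv2.INTER_LINEAR).ravel()
        k=pr[15:].argmin()+15;S.append((np.array([.542,-.2085])+r[k]*e))
    S=np.array(S)
    for _ in range(6):
        s=np.linalg.lstsq(np.c_[2*S,np.ones(len(S))],(S**2).sum(1),rcond=None)[0];R=np.sqrt(s[2]+s[:2]@s[:2]);e=abs(np.linalg.norm(S-s[:2],axis=1)-R);S=S[e<max(.0012,1.5*np.median(e))] if len(S)>20 else S
    print(n,"collar",s[:2].round(4),R.round(4),len(S))
E
python3 edges.py
```

```text
w3.npy long 90.0 len 67 x_lid 259.8
w3.npy long 90.6 len 99 x_lid 246.8
w3.npy long 90.1 len 64 x_lid 264.3
w3.npy long 97.6 len 148 x_lid 87.1
w3.npy long 95.0 len 53 x_lid -87.6
w3.npy long 97.2 len 58 x_lid -86.9
w3.npy long 97.5 len 165 x_lid 91.5
w3.npy short 7.4 len 115 y_lid 120.1
w3.npy long 91.8 len 72 x_lid 234.0
w3.npy long 97.2 len 104 x_lid -91.5
w3.npy long 90.3 len 70 x_lid 254.0
w3.npy long 90.0 len 77 x_lid 238.7
w3.npy short 7.5 len 97 y_lid 126.3
w3.npy short 7.3 len 156 y_lid -120.8
w3.npy short 7.4 len 91 y_lid -126.0
w3.npy long 97.5 len 89 x_lid -92.2
w3.npy long 90.0 len 135 x_lid -165.7
w3.npy long 90.0 len 140 x_lid 191.0
w3.npy long 97.1 len 62 x_lid 86.9
w3.npy long 98.0 len 68 x_lid -85.0
w3.npy long 97.1 len 54 x_lid 98.1
w3.npy collar [ 0.5422 -0.2086] 0.0826 43
w7.npy short 5.6 len 586 y_lid -99.2
w7.npy long 90.2 len 78 x_lid 259.0
w7.npy long 97.2 len 62 x_lid 86.5
w7.npy long 93.9 len 52 x_lid 87.5
w7.npy long 96.9 len 57 x_lid -86.6
w7.npy long 97.4 len 216 x_lid 91.2
w7.npy long 97.4 len 109 x_lid -91.3
w7.npy long 99.8 len 46 x_lid 5.1
w7.npy lon
[... 416 characters left out ...]
0 x_lid 87.0
w8.npy long 94.0 len 63 x_lid -87.4
w8.npy long 97.0 len 56 x_lid -86.0
w8.npy long 91.7 len 89 x_lid 252.7
w8.npy long 97.5 len 159 x_lid 91.4
w8.npy long 91.3 len 108 x_lid 236.3
w8.npy long 97.4 len 95 x_lid -91.2
w8.npy short 7.6 len 68 y_lid 119.5
w8.npy long 97.3 len 61 x_lid 94.5
w8.npy long 97.6 len 82 x_lid -92.1
w8.npy long 99.2 len 73 x_lid -6.6
w8.npy long 99.1 len 103 x_lid 6.4
w8.npy long 99.3 len 52 x_lid -3.5
w8.npy long 97.3 len 54 x_lid 86.8
w8.npy long 90.0 len 176 x_lid 189.6
w8.npy long 90.2 len 70 x_lid -156.9
w8.npy long 90.0 len 63 x_lid -147.0
w8.npy long 90.4 len 97 x_lid 195.8
w8.npy long 97.7 len 53 x_lid 94.9
w8.npy collar [ 0.5428 -0.208 ] 0.0831 32
```

```bash
python3 - <<'E'
from h import *
for n in("w7.npy","w8.npy"):
    w=np.load(n,allow_pickle=True).item();g=w["image"].mean(2).astype(np.float32)
    c=np.array([.542,-.2085]);t=np.radians(97.4);e=np.array([np.cos(t),np.sin(t)]);nn=np.array([e[1],-e[0]]);s=np.arange(-16,16.1,1)
    print(n,s.astype(int).tolist())
    for k in(-20,0,20,40,50):
        X=np.array([proj(w,np.r_[c+k/1e3*e+q/1e3*nn,.050]) for q in s],np.float32)
        print(k,cv2.remap(g,X[:,:1],X[:,1:],cv2.INTER_LINEAR).ravel().astype(int).tolist())
    # side lugs: profile along lid x through centre at lug height
    for sg in(-1,1):
        r=np.arange(64,88,1)
        X=np.array([proj(w,np.r_[c+sg*q/1e3*nn,.017]) for q in r],np.float32)
        print("side",sg,cv2.remap(g,X[:,:1],X[:,1:],cv2.INTER_LINEAR).ravel().astype(int).tolist())
E
```

```text
w7.npy [-16, -15, -14, -13, -12, -11, -10, -9, -8, -7, -6, -5, -4, -3, -2, -1, 0, 1, 2, 3, 4, 5, 6, 7, 8, 9, 10, 11, 12, 13, 14, 15, 16]
-20 [208, 209, 208, 209, 209, 206, 187, 162, 166, 186, 199, 205, 207, 207, 206, 204, 200, 192, 179, 160, 154, 179, 190, 190, 189, 190, 192, 190, 173, 150, 137, 151, 183]
0 [213, 213, 213, 214, 214, 206, 177, 164, 183, 201, 207, 202, 196, 193, 191, 187, 180, 170, 154, 149, 171, 194, 199, 199, 198, 199, 199, 198, 199, 198, 198, 195, 192]
20 [213, 211, 207, 199, 174, 138, 131, 150, 169, 180, 185, 186, 187, 188, 189, 186, 176, 161, 142, 137, 162, 194, 201, 200, 200, 201, 200, 200, 200, 200, 200, 201, 201]
40 [202, 202, 204, 199, 170, 132, 137, 162, 180, 186, 188, 188, 189, 191, 190, 184, 168, 150, 143, 169, 198, 203, 202, 202, 202, 198, 176, 145, 131, 147, 178, 197, 200]
50 [205, 205, 200, 181, 150, 130, 147, 167, 181, 187, 187, 188, 190, 192, 190, 180, 163, 148, 155, 180, 198, 205, 206, 206, 207, 206, 201, 185, 168, 169, 186, 202, 207]
side -1 [178, 184, 202, 204, 174, 146, 164, 198, 200, 169, 148, 172, 203, 212, 206, 198, 196, 189, 167, 145, 127, 109,
[... 673 characters left out ...]
7, 140, 149, 167, 179, 183, 184, 185, 187, 189, 186, 176, 160, 140, 124, 134, 168, 195, 201, 200, 200, 200]
40 [197, 190, 186, 191, 197, 200, 201, 201, 201, 200, 185, 153, 143, 158, 175, 183, 185, 186, 187, 190, 191, 184, 169, 149, 130, 140, 179, 200, 202, 201, 201, 201, 198]
50 [202, 201, 201, 202, 203, 202, 202, 203, 204, 197, 170, 140, 144, 164, 179, 185, 185, 186, 189, 192, 191, 181, 165, 146, 146, 173, 184, 196, 204, 204, 205, 205, 205]
side -1 [152, 172, 166, 148, 136, 134, 134, 132, 122, 110, 101, 109, 125, 132, 131, 131, 130, 131, 134, 136, 132, 112, 90, 88]
side 1 [159, 176, 190, 183, 154, 131, 156, 179, 173, 144, 127, 151, 171, 174, 174, 173, 174, 175, 179, 182, 176, 149, 115, 132]
```

Lid yaw is 7.4° and the bar stands at 99.2°, about 1.7° short. The plate slid bodily from −3 to +3 mm instead of rotating, with one lug meeting its stop early each time. It needs a pure couple, so I'll pinch the bar in the middle at 60 N, recentre and twist.

```bash
python3 - <<'E'
from h import *
print(rel([.5437,-.2095,.10],99.2),rel([.5437,-.2095,.0330],99.2))
E
```

```text
(array([51.4, -6.5, 77.7]), array([-0.001, -0.002, -0.02 ])) (array([ 51.3,  -6.5, 144.7]), array([-0.001, -0.002, -0.02 ]))
```

{"method": "drive_tool", "body": {
  "force": 60,
  "moves": [
    {"x": 51,"y": -6.5,"z": 30,"rx": 0,"ry": 0,"rz": -0.02,"fingers": 0.1},
    {"x": 51,"y": -6.5,"z": 75,"rx": 0,"ry": 0,"rz": -0.02,"fingers": 0.1},
    {"x": 51,"y": -6.5,"z": 85,"rx": 0,"ry": 0,"rz": -0.02,"fingers": 0.1},
    {"x": 51,"y": -6.5,"z": 110,"rx": 0,"ry": 0,"rz": -0.02,"fingers": 0.1},
    {"x": 51,"y": -6.5,"z": 130,"rx": 0,"ry": 0,"rz": -0.02,"fingers": 0.1},
    {"x": 51,"y": -6.5,"z": 141,"rx": 0,"ry": 0,"rz": -0.02,"fingers": 0.1},
    {"x": 51,"y": -6.5,"z": 144.5,"rx": 0,"ry": 0,"rz": -0.02,"fingers": 0.1},
    {"x": 51,"y": -6.5,"z": 144.5,"rx": 0,"ry": 0,"rz": -0.02,"fingers": 1},
    {"x": 51,"y": -6.5,"z": 144.5,"rx": 0,"ry": 0,"rz": -0.02,"fingers": 1},
    {"x": 51,"y": -6.5,"z": 144.5,"rx": 0,"ry": 0,"rz": -0.02,"fingers": 1},
    {"x": 51,"y": -6.5,"z": 144.5,"rx": 0,"ry": 0,"rz": -0.02,"fingers": 1},
    {"x": 51,"y": -6.5,"z": 144.5,"rx": 0,"ry": 0,"rz": -0.02,"fingers": 1}
  ]
}}

```text
time_s: 22.95
tool_pos: [0.5444, -0.2124, 0.0345]
tool_rot: [180.0, 0.0, 99.1]
force: [0.2, -0.2, 3.3]
grip_width: 0.0135
grasp_force: 60.0
```

{"method": "drive_tool", "body": {
  "moves": [
    {"x": 0,"y": -1.5,"z": 0,"rx": 0,"ry": 0,"rz": 0.02,"fingers": 1},
    {"x": 0,"y": -3,"z": 0,"rx": 0,"ry": 0,"rz": 0.04,"fingers": 1},
    {"x": 0,"y": -4,"z": 0,"rx": 0,"ry": 0,"rz": 0.06,"fingers": 1},
    {"x": 0,"y": -5,"z": 0,"rx": 0,"ry": 0,"rz": 0.08,"fingers": 1},
    {"x": 0,"y": -5,"z": 0,"rx": 0,"ry": 0,"rz": 0.08,"fingers": 1}
  ]
}}

```text
time_s: 23.58
tool_pos: [0.5413, -0.2125, 0.0344]
tool_rot: [179.8, 0.1, 94.6]
force: [6.8, 0.7, -1.7]
grip_width: 0.0136
grasp_force: 61.1
```

```bash
python3 - <<'E'
from h import *
o=sensors.get_obs();print(o["tool_pos"],o["tool_rot"],o["force"],o["wrist_torque"],o["grip_width"])
E
```

```text
[ 0.54132029 -0.21247559  0.03438265] [1.79792563e+02 7.58890656e-02 9.46117832e+01] [ 6.80779063  0.68656881 -1.72703144] [ 0.02298523 -1.326476    0.91903712] 0.013592545896633777
```

{"method": "drive_tool", "body": {
  "moves": [
    {"x": 0,"y": 0,"z": 0,"rx": 0,"ry": 0,"rz": 0,"fingers": 0.2},
    {"x": 0,"y": 0,"z": 0,"rx": 0,"ry": 0,"rz": 0,"fingers": 0.2},
    {"x": 0,"y": 0,"z": 0,"rx": 0,"ry": 0,"rz": 0,"fingers": 0.2},
    {"x": 0,"y": 0,"z": -20,"rx": 0,"ry": 0,"rz": 0,"fingers": 0.2},
    {"x": 0,"y": 0,"z": -60,"rx": 0,"ry": 0,"rz": 0,"fingers": 1},
    {"x": -20,"y": 4,"z": -100,"rx": 0,"ry": 0,"rz": -0.05,"fingers": 1},
    {"x": -51,"y": 8,"z": -144,"rx": 0,"ry": 0,"rz": -0.05,"fingers": 1},
    {"x": -51,"y": 8,"z": -144,"rx": 0,"ry": 0,"rz": -0.05,"fingers": 1},
    {"x": -51,"y": 8,"z": -144,"rx": 0,"ry": 0,"rz": -0.05,"fingers": 1},
    {"x": -51,"y": 8,"z": -144,"rx": 0,"ry": 0,"rz": -0.05,"fingers": 1}
  ]
}}

```text
time_s: 24.82
tool_pos: [0.5505, -0.2619, 0.177]
tool_rot: [-179.9, -0.1, 97.4]
force: [-0.3, -0.5, 0.6]
grip_width: 0.0006
grasp_force: 0.0
```

```bash
python3 bar.py w9.npy new; python3 - <<'E'
from h import *
w=np.load("w9.npy",allow_pickle=True).item();g=w["image"].mean(2).astype(np.float32)
c=np.array([.542,-.2085]);t=np.radians(97.4);e=np.array([np.cos(t),np.sin(t)]);nn=np.array([e[1],-e[0]]);s=np.arange(-12,12.1,1)
print(s.astype(int).tolist())
for k in(-20,0,20,40,50):
    X=np.array([proj(w,np.r_[c+k/1e3*e+q/1e3*nn,.050]) for q in s],np.float32)
    print(k,cv2.remap(g,X[:,:1],X[:,1:],cv2.INTER_LINEAR).ravel().astype(int).tolist())
E
```

```text
[ 0.5505693  -0.26200077  0.17696906] 97.39781594455104
bar world angle 97.09540496626731 offset at centre, lid +x mm 0.8842105263157628 19
[-12, -11, -10, -9, -8, -7, -6, -5, -4, -3, -2, -1, 0, 1, 2, 3, 4, 5, 6, 7, 8, 9, 10, 11, 12]
-20 [209, 209, 209, 208, 196, 171, 165, 184, 198, 205, 206, 206, 205, 203, 202, 194, 182, 163, 152, 165, 185, 190, 189, 188, 189]
0 [212, 213, 214, 213, 201, 170, 161, 182, 198, 207, 208, 208, 208, 207, 206, 200, 186, 163, 151, 172, 195, 200, 199, 198, 198]
20 [213, 214, 215, 211, 189, 150, 137, 155, 172, 183, 185, 187, 188, 189, 189, 187, 174, 158, 136, 128, 155, 191, 201, 201, 200]
40 [202, 202, 202, 202, 194, 163, 139, 150, 170, 182, 187, 186, 187, 189, 191, 188, 177, 160, 138, 135, 169, 198, 204, 203, 203]
50 [203, 203, 204, 203, 189, 159, 139, 150, 169, 183, 187, 187, 187, 189, 191, 189, 178, 161, 149, 160, 180, 192, 201, 204, 204]
```

The plate is home: bar at 97.1° against the lid's 97.4°, centred within a millimetre. Next is the bolt, with closed fingers lowered outside the thumb piece and pushed along lid −y.

```bash
python3 - <<'E'
from h import *
print(rel([.5004,-.0759,.177],97.4),rel([.5004,-.0759,.043],97.4))
s=vision.read_camera("scene");print("forceps",ray(s,277,222,.008),ray(s,318,215,.008))
E
```

```text
(array([191. , -25.8,   0.3]), array([-0.002, -0.001, -0.   ])) (array([190.8, -25.6, 134.3]), array([-0.002, -0.001, -0.   ]))
forceps [0.53049234 0.0650345  0.008     ] [ 0.5070712  -0.06029311  0.008     ]
```

{"method": "drive_tool", "body": {
  "moves": [
    {"x": 60,"y": -8,"z": 0,"rx": 0,"ry": 0,"rz": 0,"fingers": 1},
    {"x": 120,"y": -16,"z": 0,"rx": 0,"ry": 0,"rz": 0,"fingers": 1},
    {"x": 180,"y": -25,"z": 0,"rx": 0,"ry": 0,"rz": 0,"fingers": 1},
    {"x": 191,"y": -26,"z": 0,"rx": 0,"ry": 0,"rz": 0,"fingers": 1},
    {"x": 191,"y": -26,"z": 20,"rx": 0,"ry": 0,"rz": 0,"fingers": 1},
    {"x": 191,"y": -26,"z": 60,"rx": 0,"ry": 0,"rz": 0,"fingers": 1},
    {"x": 191,"y": -26,"z": 100,"rx": 0,"ry": 0,"rz": 0,"fingers": 1},
    {"x": 191,"y": -26,"z": 125,"rx": 0,"ry": 0,"rz": 0,"fingers": 1},
    {"x": 191,"y": -26,"z": 134,"rx": 0,"ry": 0,"rz": 0,"fingers": 1},
    {"x": 191,"y": -26,"z": 134,"rx": 0,"ry": 0,"rz": 0,"fingers": 1},
    {"x": 191,"y": -26,"z": 134,"rx": 0,"ry": 0,"rz": 0,"fingers": 1}
  ]
}}

```text
time_s: 26.3
tool_pos: [0.502, -0.0774, 0.0451]
tool_rot: [179.9, 0.0, 97.3]
force: [-0.0, -0.4, -0.3]
grip_width: 0.0005
grasp_force: 0.0
```

{"method": "drive_tool", "body": {
  "moves": [
    {"x": -5,"y": 0,"z": 0,"rx": 0,"ry": 0,"rz": 0,"fingers": 1},
    {"x": -10,"y": 0,"z": 0,"rx": 0,"ry": 0,"rz": 0,"fingers": 1},
    {"x": -14,"y": 0,"z": 0,"rx": 0,"ry": 0,"rz": 0,"fingers": 1},
    {"x": -18,"y": 0,"z": 0,"rx": 0,"ry": 0,"rz": 0,"fingers": 1},
    {"x": -22,"y": 0,"z": 0,"rx": 0,"ry": 0,"rz": 0,"fingers": 1},
    {"x": -26,"y": 0,"z": 0,"rx": 0,"ry": 0,"rz": 0,"fingers": 1},
    {"x": -30,"y": 0,"z": 0,"rx": 0,"ry": 0,"rz": 0,"fingers": 1},
    {"x": -30,"y": 0,"z": 0,"rx": 0,"ry": 0,"rz": 0,"fingers": 1}
  ]
}}

```text
time_s: 27.3
tool_pos: [0.5049, -0.1072, 0.0441]
tool_rot: [180.0, 0.0, 97.3]
force: [0.5, 1.1, 0.1]
grip_width: 0.0003
grasp_force: 0.6
```

{"method": "drive_tool", "body": {
  "moves": [
    {"x": -3,"y": 0,"z": 0,"rx": 0,"ry": 0,"rz": 0,"fingers": 1},
    {"x": -6,"y": 0,"z": 0,"rx": 0,"ry": 0,"rz": 0,"fingers": 1},
    {"x": -8,"y": 0,"z": 0,"rx": 0,"ry": 0,"rz": 0,"fingers": 1},
    {"x": -8,"y": 0,"z": 0,"rx": 0,"ry": 0,"rz": 0,"fingers": 1}
  ]
}}

```text
time_s: 27.8
tool_pos: [0.5048, -0.1075, 0.0439]
tool_rot: [-179.8, -0.6, 97.5]
force: [-4.4, 16.4, 8.6]
grip_width: 0.0004
grasp_force: 8.4
```

Stalled firmly at 16 N after about 16 mm of travel. I'll retreat, go back to the viewing pose and measure the thumb and bar.

{"method": "drive_tool", "body": {
  "moves": [
    {"x": 10,"y": 0,"z": 0,"rx": 0,"ry": 0,"rz": 0,"fingers": 1},
    {"x": 30,"y": 0,"z": 0,"rx": 0,"ry": 0,"rz": 0,"fingers": 1},
    {"x": 30,"y": 0,"z": -40,"rx": 0,"ry": 0,"rz": 0,"fingers": 1},
    {"x": 30,"y": 0,"z": -90,"rx": 0,"ry": 0,"rz": 0,"fingers": 1},
    {"x": 30,"y": 0,"z": -134,"rx": 0,"ry": 0,"rz": 0,"fingers": 1},
    {"x": -30,"y": 8,"z": -134,"rx": 0,"ry": 0,"rz": 0,"fingers": 1},
    {"x": -90,"y": 16,"z": -134,"rx": 0,"ry": 0,"rz": 0,"fingers": 1},
    {"x": -150,"y": 24,"z": -134,"rx": 0,"ry": 0,"rz": 0,"fingers": 1},
    {"x": -153,"y": 26,"z": -134,"rx": 0,"ry": 0,"rz": 0,"fingers": 1},
    {"x": -153,"y": 26,"z": -134,"rx": 0,"ry": 0,"rz": 0,"fingers": 1},
    {"x": -153,"y": 26,"z": -134,"rx": 0,"ry": 0,"rz": 0,"fingers": 1}
  ]
}}

```text
time_s: 29.18
tool_pos: [0.5513, -0.2615, 0.1779]
tool_rot: [180.0, -0.1, 97.5]
force: [-0.0, 0.7, -0.0]
grip_width: 0.0009
grasp_force: 0.0
```

```bash
python3 bar.py w10.npy new; python3 - <<'E'
from h import *
c=np.array([.542,-.2085]);t=np.radians(97.4);e=np.array([np.cos(t),np.sin(t)]);nn=np.array([e[1],-e[0]]);s=np.arange(78,116,1)
print(s.tolist())
for n in("w9.npy","w10.npy"):
    w=np.load(n,allow_pickle=True).item();g=w["image"].mean(2).astype(np.float32)
    for x in(-28,-17):
        X=np.array([proj(w,np.r_[c+q/1e3*e+x/1e3*nn,.050]) for q in s],np.float32)
        print(n,x,cv2.remap(g,X[:,:1],X[:,1:],cv2.INTER_LINEAR).ravel().astype(int).tolist())
o=sensors.get_obs();print(o["force"],o["tool_pos"])
E
```

```text
[ 0.55138449 -0.26137656  0.17806196] 97.48252938949466
bar world angle 97.03008516298034 offset at centre, lid +x mm 0.8764912280701489 19
[78, 79, 80, 81, 82, 83, 84, 85, 86, 87, 88, 89, 90, 91, 92, 93, 94, 95, 96, 97, 98, 99, 100, 101, 102, 103, 104, 105, 106, 107, 108, 109, 110, 111, 112, 113, 114, 115]
w9.npy -28 [161, 131, 107, 84, 86, 125, 181, 196, 193, 190, 160, 110, 99, 100, 98, 87, 81, 82, 80, 88, 120, 156, 177, 183, 186, 189, 190, 186, 173, 158, 171, 198, 197, 146, 0, 0, 0, 0]
w9.npy -17 [154, 191, 193, 171, 128, 137, 186, 199, 196, 192, 166, 119, 106, 107, 103, 89, 80, 80, 78, 87, 120, 160, 184, 191, 190, 188, 185, 180, 169, 156, 170, 195, 191, 138, 0, 0, 0, 0]
w10.npy -28 [161, 129, 108, 89, 85, 84, 97, 130, 161, 180, 186, 190, 193, 193, 190, 172, 145, 149, 161, 161, 161, 163, 161, 159, 159, 161, 165, 171, 184, 202, 205, 204, 194, 144, 30, 0, 0, 0]
w10.npy -17 [98, 106, 103, 89, 84, 83, 95, 130, 168, 188, 193, 194, 192, 190, 186, 168, 138, 166, 203, 205, 205, 205, 204, 204, 204, 204, 203, 203, 203, 203, 204, 203, 201, 174, 41, 0, 0, 0]
[ 0.46718537  0.22067213 -0.57737982] [ 0.55138449 -0.26137656  0.17806196]
```

The thumb now measures inner edge 84.7 and outer edge 94 mm, against 84.5 and 94.5 nominal when fully in. The travel seen is only 13 mm, though, so I'll check the drawn-out position in the earlier w3 image, taken from a different pose.

```bash
python3 - <<'E'
from h import *
c=np.array([.542,-.2085]);t=np.radians(97.4);e=np.array([np.cos(t),np.sin(t)]);nn=np.array([e[1],-e[0]]);s=np.arange(90,120,1)
w=np.load("w3.npy",allow_pickle=True).item();g=w["image"].mean(2).astype(np.float32)
print(s.tolist())
for x in(-28,-17):
    X=np.array([proj(w,np.r_[c+q/1e3*e+x/1e3*nn,.050]) for q in s],np.float32);print(cv2.remap(g,X[:,:1],X[:,1:],cv2.INTER_LINEAR).ravel().astype(int).tolist(),X[[0,-1]].tolist())
d=vision.read_camera("side")
for n in(84.5,94.5,100.5,110.5): print(n,proj(d,np.r_[c+n/1e3*e-.0225*nn,.05]).round(1))
g=d["image"].mean(2).astype(np.float32);o=np.load("s5.npy",allow_pickle=True).item()["image"].mean(2).astype(np.float32)
s=np.arange(76,118,2);print(s.tolist())
for im in(o,g):
    X=np.array([proj(d,np.r_[c+n/1e3*e-.0225*nn,.05]) for n in s],np.float32);print(cv2.remap(im,X[:,:1],X[:,1:],cv2.INTER_LINEAR).ravel().astype(int).tolist())
E
```

```text
[90, 91, 92, 93, 94, 95, 96, 97, 98, 99, 100, 101, 102, 103, 104, 105, 106, 107, 108, 109, 110, 111, 112, 113, 114, 115, 116, 117, 118, 119]
[88, 87, 87, 81, 75, 72, 73, 83, 111, 141, 160, 167, 170, 172, 172, 169, 156, 144, 156, 178, 185, 166, 130, 98, 40, 0, 0, 0, 0, 0] [[273.88934326171875, 25.928518295288086], [279.99090576171875, -6.198838233947754]]
[98, 95, 92, 83, 75, 71, 73, 83, 110, 144, 164, 172, 172, 170, 168, 164, 151, 135, 148, 175, 184, 173, 137, 99, 79, 75, 71, 0, 0, 0] [[284.5077819824219, 28.562856674194336], [290.85980224609375, -3.4309146404266357]]
84.5 [264.4 228.9]
94.5 [263.3 227.3]
100.5 [262.6 226.4]
110.5 [261.4 224.9]
[76, 78, 80, 82, 84, 86, 88, 90, 92, 94, 96, 98, 100, 102, 104, 106, 108, 110, 112, 114, 116]
[108, 94, 83, 82, 82, 85, 87, 88, 91, 94, 98, 102, 107, 112, 116, 121, 126, 131, 126, 124, 125]
[94, 97, 105, 113, 125, 151, 176, 201, 208, 215, 222, 227, 229, 228, 227, 226, 210, 191, 175, 161, 164]
```

The readings from this pose disagree with the nominal travel by about 2.7 mm. I'll move the camera directly over the thumb so parallax vanishes, and compare against the nearby ledge screws.

{"method": "drive_tool", "body": {
  "moves": [
    {"x": 30,"y": -8,"z": 0,"rx": 0,"ry": 0,"rz": 0,"fingers": 1},
    {"x": 62,"y": -15,"z": 0,"rx": 0,"ry": 0,"rz": 0,"fingers": 1},
    {"x": 62,"y": -15,"z": 0,"rx": 0,"ry": 0,"rz": 0,"fingers": 1},
    {"x": 62,"y": -15,"z": 0,"rx": 0,"ry": 0,"rz": 0,"fingers": 1}
  ]
}}

```text
time_s: 29.78
tool_pos: [0.5287, -0.2035, 0.1785]
tool_rot: [179.9, 0.0, 97.4]
force: [0.3, 0.2, -0.1]
grip_width: 0.0005
grasp_force: 0.0
```

```bash
python3 - <<'E'
from h import *
w=vision.read_camera("wrist");np.save("w11.npy",w,allow_pickle=True);g=cv2.GaussianBlur(w["image"].mean(2).astype(np.float32),(3,3),0)
c=np.array([.542,-.2085]);t=np.radians(97.4);e=np.array([np.cos(t),np.sin(t)]);nn=np.array([e[1],-e[0]])
cam=-w["R"].T@w["t"];d=cam[:2]-c;print("camera nadir lid",(d@nn*1000).round(),(d@e*1000).round(),"h",cam[2].round(3))
def prof(x,s,z): 
    X=np.array([proj(w,np.r_[c+q/1e3*e+x/1e3*nn,z]) for q in s],np.float32);return cv2.remap(g,X[:,:1],X[:,1:],cv2.INTER_LINEAR).ravel().astype(int).tolist()
s=np.arange(76,134,1);print(s[0],s[-1])
for x in(-32,-28,-22,-17,-12):print(x,prof(x,s,.05))
# screws of the top ledge: darkest spot near nominal
for a in(102-24,102+24):
    n0=78.7*np.array([np.cos(np.radians(a)),np.sin(np.radians(a))])
    G=[(cv2.remap(g,*[np.float32([[v]]) for v in proj(w,np.r_[c+(n0[1]+j)/1e3*e+(n0[0]+i)/1e3*nn,.027])],cv2.INTER_LINEAR)[0,0],i,j) for i in np.arange(-4,4.1,.5) for j in np.arange(-4,4.1,.5)]
    G.sort();print("screw",a,np.mean([q[1:] for q in G[:8]],0),G[0][0],G[100][0])
print("rim edge");print(prof(20,np.arange(112,136),.023))
E
```

```text
camera nadir lid -12.0 81.0 h 0.332
76 133
-32 [201, 193, 186, 190, 192, 174, 146, 127, 121, 130, 153, 173, 184, 192, 198, 202, 200, 185, 160, 153, 171, 187, 191, 192, 193, 194, 194, 194, 193, 193, 193, 193, 194, 194, 194, 195, 203, 212, 213, 213, 213, 213, 205, 175, 131, 109, 122, 157, 188, 195, 179, 167, 179, 188, 189, 189, 190, 190]
-28 [204, 203, 194, 179, 176, 184, 179, 153, 127, 132, 156, 175, 186, 194, 200, 204, 201, 186, 156, 140, 151, 163, 159, 150, 148, 153, 160, 167, 174, 177, 176, 176, 176, 179, 189, 201, 211, 214, 214, 214, 215, 214, 201, 168, 127, 109, 123, 157, 188, 195, 178, 166, 179, 189, 190, 189, 189, 189]
-22 [196, 199, 202, 203, 195, 173, 141, 118, 113, 130, 158, 179, 191, 198, 201, 203, 200, 185, 163, 163, 185, 202, 206, 205, 200, 194, 202, 211, 213, 213, 214, 213, 213, 213, 213, 213, 213, 213, 213, 213, 213, 205, 178, 144, 119, 108, 122, 158, 188, 195, 178, 163, 164, 162, 162, 171, 180, 183]
-17 [189, 187, 184, 182, 176, 159, 137, 119, 113, 130, 160, 182, 194, 198, 200, 202, 199, 184, 161, 157, 174, 188, 189, 187, 187, 191, 203, 211, 212, 212, 212, 213, 213, 213, 213, 212, 212, 212, 212, 212, 212, 213, 204, 170, 124, 106, 122, 158, 188, 195, 178, 166, 176, 186, 188, 190, 190, 190]
-12 [192, 194, 195, 198, 201, 193, 162, 124, 110, 130, 163, 185, 195, 198, 200, 201, 199, 184, 161, 158, 177, 193, 197, 198, 198, 199, 199, 199, 199, 199, 199, 199, 199, 199, 198, 196, 202, 210, 212, 212, 213, 208, 180, 140, 112, 105, 123, 158, 188, 195, 178, 165, 179, 189, 188, 184, 184, 186]
screw 78 [-0.5625  0.9375] 96.74138 158.8273
screw 126 [-0.25  1.  ] 105.62003 169.20801
rim edge
[212, 212, 212, 211, 211, 211, 212, 212, 210, 197, 173, 143, 117, 111, 137, 177, 204, 211, 197, 181, 186, 201, 206, 206]
```

With the camera above it, the thumb's faces lie at 84 and 94.5 mm. That matches the fully-in nominal of 84.5 and 94.5 (drawn out would be 100.5 and 110.5). The bar is home at 97.0° and the arm is clear, so I'm handing the job in.

```bash
python3 -c "
from cell import workorder
print(workorder.sign_off())"
```

```text
the job is handed in; nothing more can be done
None
```

I fitted the plate, turned it clockwise to its stops and pushed the bolt fully in, then handed the job in at about 30 s. The last turn took a 60 N pinch mid-bar because pushing the bar ends slid the plate sideways. My last images show the bar within 0.5° of home and the thumb at its fully-in position, though travel measured only about 13 of 16 mm. The bystanders were not re-checked at the end.

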